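# Seat the bar in the filing fixture and lock the clamp

### The arm

A 6-joint arm with a two-finger parallel gripper is mounted at the origin on a cart in front of the work surface, level with it; the furniture and walls round the work are solid. World frame = base frame: x ahead of the robot, y to its left, z up, the work surface at z = 0. Lengths are in m, angles in rad, forces in N, time in s.
With the tool pointing down it reaches from about 0.325 to 0.775 m from the base axis. Payload 5.5 kg.
Tool frame: the origin (TCP) lies midway between the tips of the shut fingers; the grasp point (between the pads) lies behind it (robot.hold_point_z is the z of the grasp point in the tool frame, in m); z points along the fingers, y is the direction in which the jaws open and shut (so a half turn about z gives the same grasp; the last joint's range is limited). The gripper opens to 85 mm and grips with 20 to 120 N. Pads are 22 mm wide; open, the fingers measure 114 mm over their backs; the gripper's body (76 mm by 85 mm) begins 54 mm behind the grasp point. The pads swing forward as they close: fully open they stand 13 mm farther back than shut.
Start: joints at [1.15, 0.091, 1.231, -0, 1.82, -0.057], TCP at [0.214, 0.561, 0.231] pointing down, gripper open.
Joint ranges: [-2.87, 2.87], [-0.86, 2.18], [0.17, 2.46], [-1.51, 4.65], [0.06, 2.69], [-2.65, 2.65]. Speed limits (rad/s): [2.57, 2.57, 3.01, 3.14, 3.14, 3.14].

### API

Orientations are given as a unit quaternion [w, x, y, z].
In Python, from cell import robot gives the robot as it stands.
- The arm moves only by the tool jog_arm, never from a script. Its argument "deltas" is a list of rows, each a list of 4 numbers: the shift along the tool's x, y, z in cm, then the turn about the tool's z in degrees. A call has 1 to 20 rows; each row shifts and turns the commanded pose from where the row before left it, along the tool's axes as they then stand; what a row does not reach is not made up. A row lasts 1/10 s, in which the tool goes at most 50 mm and 8.59 degrees, less where a joint would pass 70% of its speed; a pose out of reach is approached as far as the arm can. A call is refused whole if a number of a shift passes 5 or a number of a turn 8.59, either way. A call with a gripper value outside its range is refused whole. "grip" is the opening, from 0 (shut) to 1 (fully open), set as the call begins (left out, the last holds). The fingers move at their own pace and stop on an object; the grip force is fixed at half the most. Time passes only in rows, so rows that do not move let the fingers close. It gives the time, the measured TCP pose, the force and the opening at its end, in the units of the state.
- robot.read_state(): the state, without advancing time (a new reading comes with each control period).
- robot.camera(name): name is "side" or "top" or "wrist"; returns the picture (400x640x3 uint8, red, green, blue); there is no depth.
- robot.get_calibration(name): a dict with "K" (3x3 intrinsics, pixels), "k1" (the pictures are not rectified: a ray, as slopes to the right and down, at radius r is drawn at 1 + k1 r^2 times it, then the intrinsics apply), "rvec" (rotation vector, rad) and "tvec" (3), from world to camera coordinates, as OpenCV has them. Camera axes: x right, y down, z forward; pixel columns grow to the right and rows downward; lengths in m; the calibration is good to about 2 mm. A picture is of the moment at which its call begins: read the wrist's pose just before it. get_calibration takes no time and is no camera call; for the wrist camera it gives the pose at the moment of the call.
- robot.hand_in(): hands the job in, once; it reports no verdict.
Trained networks look in the newest picture that a camera, given by its name, has taken for a name from the list of things; names that differ only in an ending like _2 or _b are one class to them, and where a whole thing is asked for, a point or a joint stands for the part that bears it (a point fixed in the world has none). Each returns a list of dicts, best first, with "score" (0 to 1); they miss things now and then, are a little off and sometimes report something else, mostly with a low value. They report only what shows in the picture. A call takes as long as a camera call.
- robot.look_for(camera, name): "uv" ([column, row] in pixels, amid what is visible of it).
- robot.regions_of(camera, name): "pixels" (400x640 bool, what is visible of it) and "uv" ([column, row] in pixels, amid what is visible of it).
The state is a dict: "clock": time; "joint_pos": joint angles; "joint_velocities": joint speeds; "joint_torque": joint torques, N m; "position": TCP position; "eef_rot": TCP orientation; "wrist_force": force on the tool from outside, world axes, zero at the start; "ft_torque": the same for the moment, N m; "finger_gap": finger opening in m.
Only numpy, scipy, OpenCV 4.12 (cv2) and the standard library are available. Lean on these libraries where they do the work, as an engineer would, in place of code of your own. Each camera call takes 0.05 s, during which the arm holds its last target.

### The job

Without gripping or lifting anything, nudge the bright steel bar on the fixture plate gently with your fingertips until it is home against all three dowel pins: its long side against the pair, its end against the single one. Then push the fixture's red clamp handle fully upright, as far as it goes, so that the foot bears on the bar, and withdraw; leave the other clamp and everything else on the bench alone.

Things in the scene. Friction and masses are not known exactly. Their poses are not given: they have to be found in the camera images.
- fixture: the fixture, fixed to the bench: a dark steel plate 230 (x) x 190 (y) x 10 mm thick with screw heads in the corners; origin at the centre of its underside, z up. A pair of bright dowel pins, 8 mm thick and 14 mm tall, stands on it with axes at x = 60 and x = -60 mm, both at y = 14 mm, and a single one at its -x end. The clamp stands on the -y side of the pair
- bar_home (a point): on the plate's top, 10 mm above the bench: where the centre of the bar's underside lies when the bar is home, at the fixture's x = 0, y = 30 mm; axes as the fixture's. The bar's length is then along x; it is pushed toward -y against the pair of pins and toward -x against the end pin
- end_pin (a point): top of the single dowel pin (8 mm thick, 14 mm above the plate) at the fixture's x = -96.5, y = 30 mm, which stops the bar's -x end. It stands at the middle of the home bar's width, so a bar that is still 16 mm or more off the pair slides past it: bring the long side home first
- ground_bar: the bright, almost white ground steel bar, loose on the plate, 24 mm (its x) x 185 mm (its y, its length) x 8 mm thick, about 0.3 kg; origin at the centre of its underside. At the start it lies up to 30 mm off the pins on the fixture's +y side, up to 20 mm from the end pin, and up to 5 degrees skew
- bar_clamp: the toggle clamp on the fixture; origin on the underside of its base at the fixture's x = 0, y = -25 mm, 17 mm above the bench. Its arm, 14 mm wide, moves in the fixture's plane x = 0; open, it slants up over the middle of the bar's place with its foot 60 to 85 mm above the bench, so work on the bar beside it, 60 mm or more from its middle
- bar_clamp_arm (a joint): angle of that clamp's arm, rad: about 0 = closed, handle upright; the foot meets the bar at about 0.015, so push on until the handle stops. 0.45 to 0.58 at the start (open). The handle is linked to the arm and turns 1.31 times as far, so it leans 35 to 45 degrees at the start. It stays where it is left and moves with about 5 N at the handle's top
- handle_top (a point): centre of the rounded top of the fixture clamp's red handle (20 mm thick, upper 70 mm red). Open, it leans to the fixture's -y, top 125 to 145 mm from the fixture's middle, 140 to 150 mm above the bench; upright, the top is 64 mm to the -y side and 165 mm above the bench. Close it by pushing its outer side toward +y with the fingertips 20 to 30 mm below the top, rising with it
- toggle_clamp_arm (a joint): arm angle of the other, identical clamp, bolted to the bench at the right rear: 0 = closed, as it is; leave alone
- dark_bar_wide: dark flat steel bar 26x165x9 mm on the bench; leave alone
- dark_bar_narrow: dark flat steel bar 22x175x8 mm on the bench; leave alone
- oil_can: green oil can, 176 mm tall; leave alone
- scriber_tin: yellow tin of scribers, 69 mm across, 128 mm tall; leave alone
- nut_black: black nut 24 mm; leave alone
- nut_bright: bright nut 19 mm; leave alone
- ball_peen: hammer with a wooden handle; leave alone
- cold_chisel: blue cold chisel 160 mm long; leave alone

How it is judged:
By the outcome, as a careful person would: the job done as asked, in the order asked, and still so for the second after the job is handed in, with the robot touching nothing.
It also fails if it takes over 72 s, if anything falls off the work surface, if the arm or the gripper's body presses on something with over 40 N, if the wrist force passes 120 N, or if a joint passes its speed limit or range.

## Working session

There is one attempt and no reset: what is moved stays moved. The work goes in short steps, Python scripts to look and compute and a tool call to move; the robot and the scene stay as the last step left them, time stands still between calls to the robot, and variables do not carry over. Pictures are saved under pics/ and viewed, and the job is handed in when it is done.

Besides the shell and the picture viewer there is one more tool, called after "Call:" by a JSON object that holds its "method" and its "body". jog_arm: Moves the arm, as the interface text tells. Its arguments: {"type":"object","properties":{"deltas":{"type":"array","items":{"type":"array","items":{"type":"number"}}},"grip":{"type":"number"}},"required":["deltas"]}

```bash
mkdir -p pics; ls; python3 - <<'E'
from cell import robot
import cv2
s=robot.read_state(); print({k:s[k] for k in('clock','position','eef_rot','finger_gap','wrist_force')}, robot.hold_point_z)
for n in('side','top','wrist'):
    im=robot.camera(n); cv2.imwrite(f'pics/{n}0.png',im[:,:,::-1])
    c=robot.get_calibration(n); print(n,c)
    for t in ('ground_bar','fixture','end_pin','handle_top','bar_clamp'):
        try: print(t,[(d['score'],d['uv']) for d in robot.look_for(n,t)[:3]])
        except Exception as e: print(t,e)
E
```

```text
pics
{'clock': 0.0, 'position': array([0.21339672, 0.56046409, 0.23013304]), 'eef_rot': array([-2.23867145e-04,  1.80906533e-01,  9.83499801e-01, -9.58298243e-04]), 'finger_gap': 0.08521972093788933, 'wrist_force': array([0.54209738, 0.97848065, 0.21219267])} -0.0187
side {'K': array([[478.67353579,   0.        , 322.7719405 ],
       [  0.        , 478.67353579, 197.19608631],
       [  0.        ,   0.        ,   1.        ]]), 'k1': -0.07219454780472535, 'rvec': array([ 1.9430631 ,  1.0365026 , -0.53685237]), 'tvec': array([-0.33576984, -0.12880866,  1.57627541])}
ground_bar [(0.62, [334.9, 233.4])]
fixture [(0.73, [310.7, 241.5]), (0.27, [335.2, 236.1]), (0.25, [420.8, 193.5])]
end_pin [(0.7, [318.1, 240.7])]
handle_top [(0.81, [273.2, 217.1])]
bar_clamp [(0.96, [295.4, 223.5])]
top {'K': array([[497.54833074,   0.        , 322.73472718],
       [  0.        , 497.54833074, 199.7161745 ],
       [  0.        ,   0.        ,   1.        ]]), 'k1': -0.14994992419384057, 'rvec': array([ 2.13430141, -2.15300185,  0.17372063]), 'tvec': array([0.06517044, 0.53526557, 1.55127391])}
ground_bar [(0.71, [320.7, 196.1])]
fixture [(0.6, [339.0, 200.5])]
end_pin [(0.57, [334.8, 201.5]), (0.57, [422.1, 232.2]), (0.31, [322.0, 194.1])]
handle_top [(0.58, [372.9, 200.9])]
bar_clamp [(0.6, [354.0, 201.5]), (0.25, [411.7, 235.9])]
wrist {'K': array([[351.3274537 ,   0.        , 322.12947558],
       [  0.        , 351.3274537 , 201.18685597],
       [  0.        ,   0.        ,   1.        ]]), 'k1': -0.065065885316532, 'rvec': array([-2.37419049, -1.63753528, -0.24743827]), 'tvec': array([-0.59870445, -0.0388149 ,  0.38040078])}
ground_bar []
fixture []
end_pin []
handle_top []
bar_clamp []
```

```bash
python3 - <<'E'
import cv2
for n,(x,y) in {'side':(310,235),'top':(340,200)}.items():
    im=cv2.imread(f'pics/{n}0.png'); c=im[y-70:y+70,x-95:x+95]
    cv2.imwrite(f'pics/{n}0c.png',cv2.resize(c,None,fx=4.2,fy=4.2,interpolation=cv2.INTER_CUBIC))
E
```

```text
(no output)
```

View pics/side0.png

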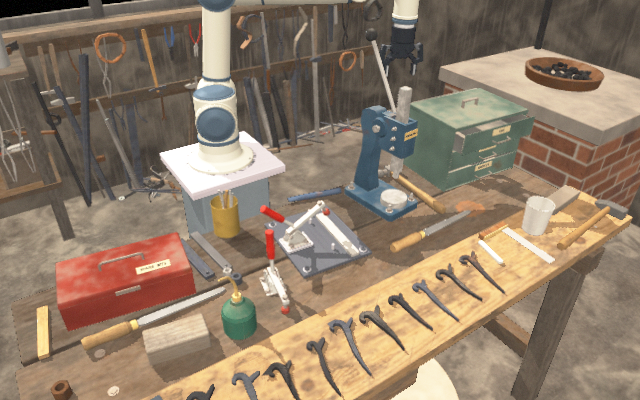

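View pics/top0.png

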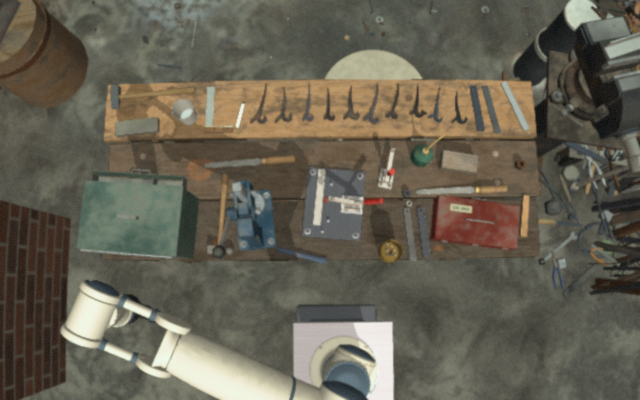

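View pics/wrist0.png

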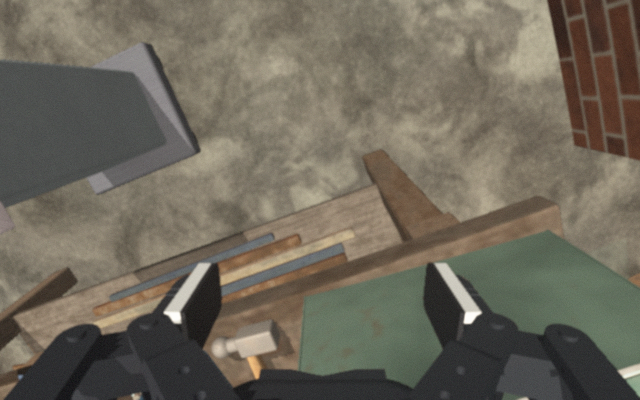

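View crops.

View pics/side0c.png

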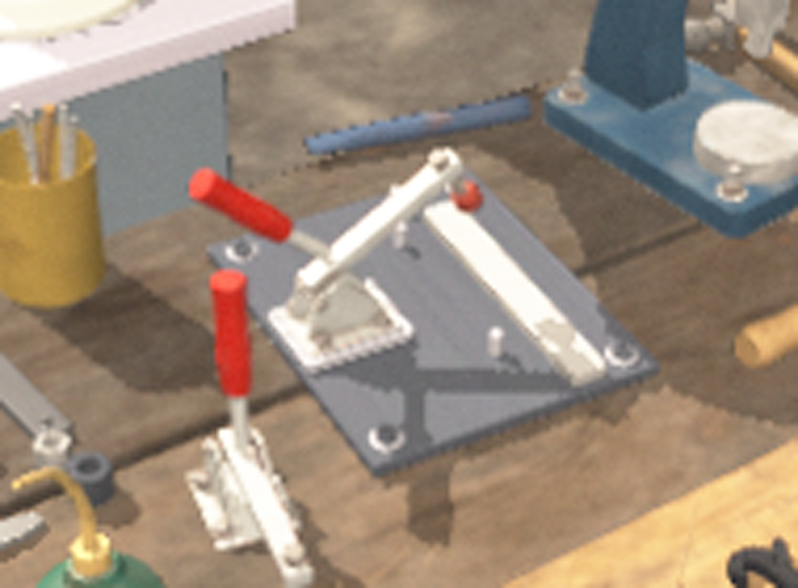

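View pics/top0c.png

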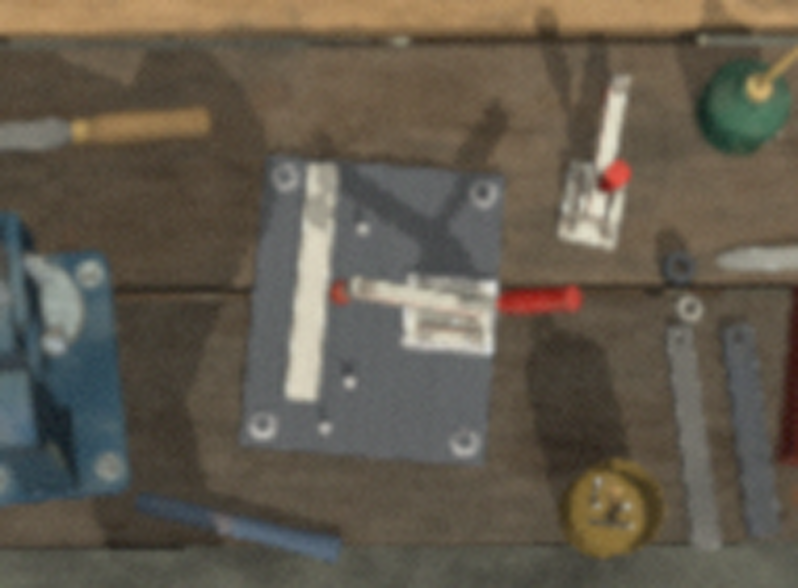

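```bash
cat > h.py <<'E'
import numpy as np,cv2
def proj(c,P):
    R=cv2.Rodrigues(np.array(c['rvec']))[0]; p=np.atleast_2d(P)@R.T+c['tvec']
    s=p[:,:2]/p[:,2:]; s=s*(1+c['k1']*(s**2).sum(1,keepdims=True))
    K=c['K']; return s*[K[0,0],K[1,1]]+[K[0,2],K[1,2]]
def ray(c,uv):
    K=c['K']; uv=np.atleast_2d(uv).astype(float)
    s=cv2.undistortPoints(uv[:,None,:],K,np.array([c['k1'],0,0,0,0]))[:,0]
    R=cv2.Rodrigues(np.array(c['rvec']))[0]
    d=np.c_[s,np.ones(len(s))]@R; o=-R.T@np.array(c['tvec'])
    return o,d
def at_z(c,uv,z):
    o,d=ray(c,uv); return o+d*((z-o[2])/d[:,2])[:,None]
E
python3 - <<'E'
from h import *
from cell import robot
c=robot.get_calibration('top'); s=robot.get_calibration('side')
print(at_z(c,[[339,200.5]],.01))
print('bar',at_z(c,[[320.7,196.1]],.018), at_z(s,[[334.9,233.4]],.018))
print('hand',at_z(c,[[380,200.9]],.14),at_z(s,[[264,209]],.14))
E
```

```text
[[0.53769951 0.00718088 0.01      ]]
bar [[0.5514361  0.06683551 0.018     ]] [[0.55356865 0.06507926 0.018     ]]
hand [[ 0.51537074 -0.11096981  0.14      ]] [[ 0.51791794 -0.11310514  0.14      ]]
```

```bash
cat > fit.py <<'E'
from h import *
from cell import robot
from scipy.optimize import least_squares
ct=robot.get_calibration('top'); cs=robot.get_calibration('side')
T=lambda a:np.array(a)/4.2+[245,130]-0.4
S=lambda a:np.array(a)/4.2+[215,165]-0.4
def tr(p,L):
    L=np.array(L,float);c,s=np.cos(p[2]),np.sin(p[2])
    return np.c_[p[0]+c*L[:,0]-s*L[:,1],p[1]+s*L[:,0]+c*L[:,1],L[:,2]]
E
python3 - <<'E'
from fit import *
plate=[[.115,.095,.01],[.115,-.095,.01],[-.115,-.095,.01],[-.115,.095,.01],[.06,.014,.024],[-.06,.014,.024],[-.0965,.03,.024]]
pt=T([[268,155],[503,175],[481,463],[243,445],[362,229],[348,382],[324,428]])
Ls=[[.115,.095,.01],[.115,-.095,.01],[-.115,-.095,.01],[.06,.014,.024]]
ps=S([[660,367],[375,470],[208,250],[495,330]])
Lb=[[.012,.0925,.018],[-.012,.0925,.018],[-.012,-.0925,.018],[.012,-.0925,.018]]
f1=lambda p:(proj(ct,tr(p,plate))-pt).ravel()
f2=lambda p:(proj(cs,tr(p,Ls))-ps).ravel()
for nm,f in(('top',f1),('side',f2),('both',lambda p:np.r_[f1(p),f2(p)])):
    r=least_squares(f,[.54,.01,0]); print(nm,r.x,np.degrees(r.x[2])); print(r.fun.reshape(-1,2).round(1).tolist())
F=r.x
pb=T([[307,163],[338,165],[320,403],[286,400]])  # +x end: +y side, -y side ; -x end -y, +y
Lb=[[.0925,.012,.018],[.0925,-.012,.018],[-.0925,-.012,.018],[-.0925,.012,.018]]
r=least_squares(lambda p:(proj(ct,tr(p,Lb))-pb).ravel(),[.55,.07,0]); B=r.x
print('bar',B,np.degrees(B[2]),r.fun.round(1))
c,s=np.cos(F[2]),np.sin(F[2]); d=B[:2]-F[:2]
print('bar in fix',c*d[0]+s*d[1],-s*d[0]+c*d[1],np.degrees(B[2]-F[2]))
# project in side for check
print(proj(cs,tr(B,Lb)), (proj(cs,tr(B,Lb))+.4-[215,165])*4.2)
E
```

```text
top [ 0.52942335  0.02523777 -0.09217124] -5.28102323829136
[[-0.8, -0.2], [0.6, -0.2], [0.8, 0.7], [-1.1, 0.1], [0.0, -0.2], [0.3, -0.1], [0.2, -0.2]]
side [ 0.53120896  0.02220653 -0.09087287] -5.206632064820176
[[0.6, -0.6], [-0.3, -0.1], [-0.5, -0.6], [0.3, 1.1]]
both [ 0.52981092  0.02414303 -0.09374698] -5.371306195421881
[[-0.4, -0.3], [1.0, -0.2], [1.1, 0.6], [-0.8, -0.0], [0.4, -0.4], [0.7, -0.3], [0.5, -0.4], [0.8, -1.1], [-0.1, -0.8], [-0.1, -1.1], [0.6, 0.5]]
bar [ 0.54958154  0.07211137 -0.08887401] -5.092105810715459 [ 0.   0.3 -0.1  0.4 -0.3 -0.4  0.4 -0.2]
bar in fix 0.015193509605800595 0.04960843339304291 0.2792003847064214
[[359.8345532  250.70800162]
 [351.48321356 253.72228742]
 [314.85849116 214.45260462]
 [322.64155028 212.05434977]] [[609.98512346 361.65360679]
 [574.90949696 374.31360717]
 [421.08566288 209.38093942]
 [453.77451117 199.30826901]]
```

Call:
{"method": "jog_arm", "body": {"deltas": [[-0.8,-1.2,-1.5,0],[-1.6,-2.4,-1.5,0],[-1.6,-2.4,-1.5,0],[-1.7,-2.4,-1,0],[-1.7,-2.4,-1,0],[-1.7,-2.4,-1,0],[-1.7,-2.4,-1,0],[-1.7,-2.4,-0.5,0],[-1.7,-2.4,-0.5,0],[-1.7,-2.4,-0.5,0],[-1.7,-2.4,0,0],[-1.7,-2.4,0,0],[-0.8,-1.2,0,0],[0,0,0,5],[0,0,0,8],[0,0,0,8],[0,0,0,8],[0,0,0,8],[0,0,0,8],[0,0,0,8]], "grip": 0}}

```text
clock: 2.9
position: [0.2984, 0.2193, 0.3326]
eef_rot: [0.0, 0.603, 0.798, 0.001]
wrist_force: [0.1, -0.4, -0.4]
finger_gap: -0.0001
```

Call:
{"method": "jog_arm", "body": {"deltas": [[0,0,0,7],[0,0,0,7],[0,0,0,7],[-1.5,0,0,0],[-2.5,0,0,0],[-2.3,1,0,0],[-2,2,0,0],[0,3,0,0],[0,3,0,0],[0,3,0,0],[0,2,0,0],[0,1,0,0],[0,0,0,0]]}}

```text
clock: 4.2
position: [0.4415, 0.1242, 0.3315]
eef_rot: [-0.0, 0.737, 0.676, -0.0]
wrist_force: [-0.4, -0.6, -0.2]
finger_gap: -0.0002
```

```bash
python3 - <<'E'
from cell import robot
from h import *
s=robot.read_state(); print({k:s[k] for k in('clock','position','eef_rot','finger_gap','wrist_force')})
c=robot.get_calibration('wrist'); im=robot.camera('wrist'); cv2.imwrite('pics/w1.png',im[:,:,::-1])
o,d=ray(c,[[320,200],[320,100],[420,200]]); print(o,d/np.linalg.norm(d,axis=1,keepdims=True))
np.savez('w1.npz',**{k:np.array(v) for k,v in c.items()})
E
```

```text
{'clock': 4.2, 'position': array([0.44145085, 0.12416062, 0.33153517]), 'eef_rot': array([-5.48621862e-05,  7.36670290e-01,  6.76252048e-01, -2.19865149e-04]), 'finger_gap': -0.0001521542079255966, 'wrist_force': array([-0.43680664, -0.6181249 , -0.2303672 ])}
[0.4470769  0.19814598 0.47498387] [[-0.03060324 -0.29076397 -0.95630526]
 [-0.00713287 -0.0176016  -0.99981964]
 [ 0.24500549 -0.30334808 -0.92084323]]
```

View pics/w1.png

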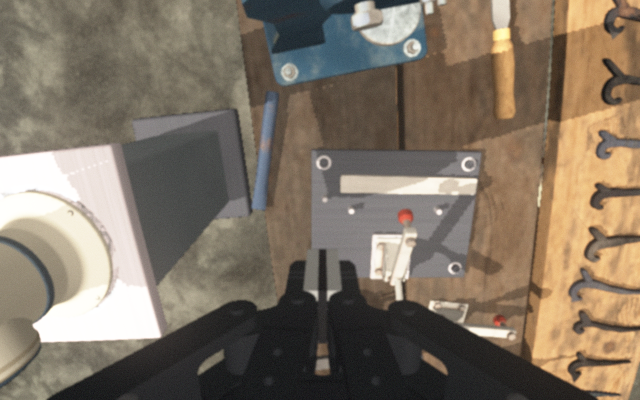

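```bash
python3 - <<'E'
import cv2
im=cv2.imread('pics/w1.png'); c=im[140:290,300:490]
cv2.imwrite('pics/w1c.png',cv2.resize(c,None,fx=4,fy=4,interpolation=cv2.INTER_CUBIC))
E
```

```text
(no output)
```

View pics/w1c.png

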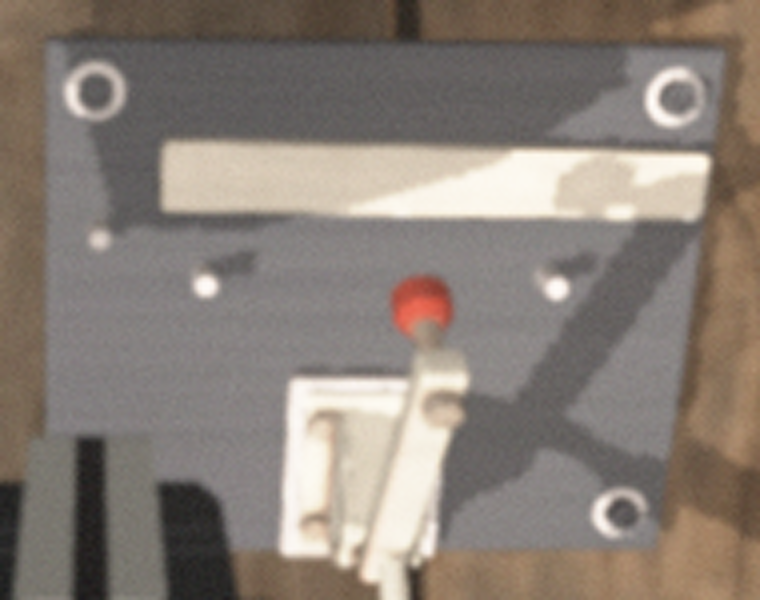

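```bash
cat > fitw.py <<'E'
from fit import *
def fitw(npz,plate,pt,pb,Lb=None):
    c=dict(np.load(npz))
    r=least_squares(lambda p:(proj(c,tr(p,plate))-pt).ravel(),[.53,.024,-.09]); F=r.x
    print('fix',F,np.degrees(F[2]),r.fun.reshape(-1,2).round(1).tolist())
    Lb=Lb or [[-.0925,.012,.018],[.0925,.012,.018],[.0925,-.012,.018],[-.0925,-.012,.018]]
    r=least_squares(lambda p:(proj(c,tr(p,Lb))-pb).ravel(),[.55,.07,0]); B=r.x
    cc,s=np.cos(F[2]),np.sin(F[2]); d=B[:2]-F[:2]
    print('bar',B,r.fun.reshape(-1,2).round(1).tolist())
    print('bar in fix mm',1e3*(cc*d[0]+s*d[1]),1e3*(-s*d[0]+cc*d[1]),'deg',np.degrees(B[2]-F[2]))
    return F,B
E
python3 - <<'E'
from fitw import *
W=lambda a:np.array(a)/4+[300,140]-.4
F,B=fitw('w1.npz',[[-.115,.095,.01],[.115,.095,.01],[.115,-.095,.01],[-.0965,.03,.024],[-.06,.014,.024],[.06,.014,.024]],
 W([[47,40],[724,50],[658,546],[98,239],[205,286],[556,288]]),W([[161,142],[711,153],[704,218],[161,213]]))
tcp=np.array([.44145,.12416]);q=tcp-F[:2];c,s=np.cos(F[2]),np.sin(F[2]);print('tcp in fix',c*q[0]+s*q[1],-s*q[0]+c*q[1])
E
```

```text
fix [ 0.53165665  0.0224545  -0.09093139] -5.209984877063901 [[-0.8, 0.0], [0.9, -0.8], [-0.3, 1.0], [0.1, 0.3], [0.2, -0.0], [0.0, -0.1]]
bar [ 0.5536143   0.07014004 -0.09735368] [[0.7, 0.3], [-0.2, -0.5], [-0.8, 0.3], [0.2, -0.2]]
bar in fix mm 17.536790103826096 49.482425312178755 deg -0.36797017444441965
tcp in fix -0.09906945334466688 0.09309399640724578
```

Call:
{"method": "jog_arm", "body": {"deltas": [[-0.4,1.5,0,0.3],[-0.4,3,0,0],[0,3,1,0],[0,3,2,0],[0,3,3,0],[0,2,3,0],[0,0.9,3,0],[0,0,3,0],[0,0,3,0],[0,0,3,0],[0,0,3,0],[0,0,2,0],[0,0,1,0],[0,0,0.5,0],[0,0,0,0]]}}

```text
clock: 5.75
position: [0.6039, 0.1023, 0.0571]
eef_rot: [0.0, 0.738, 0.675, 0.0]
wrist_force: [0.1, -0.4, -0.3]
finger_gap: -0.0004
```

```bash
cat > st.py <<'E'
from cell import robot
from h import *
import sys
F=np.array([.5315,.0225,-.0909])
s=robot.read_state(); q=s['position'][:2]-F[:2]; c,sn=np.cos(F[2]),np.sin(F[2])
e=s['eef_rot'];print('t',s['clock'],'fix mm',(1e3*np.array([c*q[0]+sn*q[1],-sn*q[0]+c*q[1],s['position'][2]])).round(1),'yaw err deg',np.degrees(2*np.arctan2(e[2],e[1])-np.pi/2-F[2]).round(2),'F',s['wrist_force'].round(1))
if len(sys.argv)>1:
    n=sys.argv[1]; cam=sys.argv[2] if len(sys.argv)>2 else 'wrist'
    c=robot.get_calibration(cam); im=robot.camera(cam); cv2.imwrite(f'pics/{n}.png',im[:,:,::-1])
    np.savez(n+'.npz',**{k:np.array(v) for k,v in c.items()})
E
python3 st.py w2
```

```text
t 5.75 fix mm [64.9 86.1 57.1] yaw err deg 0.08 F [ 0.1 -0.4 -0.3]
```

View pics/w2.png

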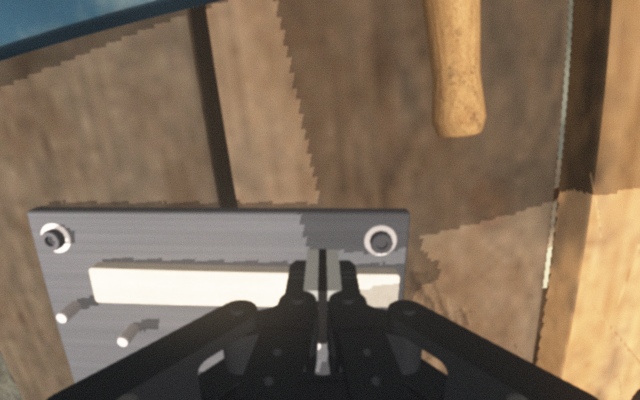

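Call:
{"method": "jog_arm", "body": {"deltas": [[0,0,1,0],[0,0,1.2,0],[0,0,1,0],[0,0,0.6,0],[0,0,0.4,0],[0,0,0.1,0],[0,0,0,0]]}}

```text
clock: 6.5
position: [0.604, 0.1021, 0.0133]
eef_rot: [-0.0, 0.738, 0.675, -0.0]
wrist_force: [-0.1, -0.5, -0.4]
finger_gap: 0.0002
```

```bash
python3 st.py w3
```

```text
t 6.5 fix mm [65.  85.9 13.3] yaw err deg 0.06 F [-0.1 -0.5 -0.4]
```

View pics/w3.png

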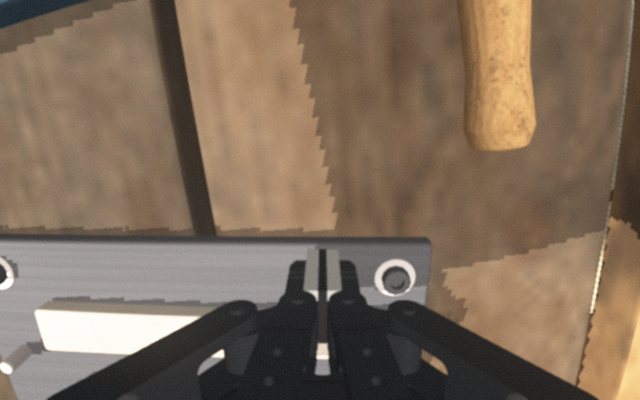

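Call:
{"method": "jog_arm", "body": {"deltas": [[-0.4,0,0,0],[-0.5,0,0,0],[-0.2,0,0,0],[-0.2,0,0,0],[-0.2,0,0,0],[-0.2,0,0,0],[-0.2,0,0,0],[-0.2,0,0,0],[-0.2,0,0,0],[0,0,0,0]]}}

```text
clock: 7.55
position: [0.6019, 0.0789, 0.0134]
eef_rot: [0.0, 0.738, 0.675, -0.0]
wrist_force: [0.6, 0.2, 1.5]
finger_gap: 0.0001
```

```bash
python3 st.py w4; python3 - <<'E'
from h import *
im=cv2.imread('pics/w4.png'); cv2.imwrite('pics/w4c.png',cv2.resize(im[200:400,0:500],None,fx=1.6,fy=1.6))
E
```

```text
t 7.55 fix mm [65.  62.6 13.4] yaw err deg 0.05 F [0.6 0.2 1.5]
```

View pics/w4c.png

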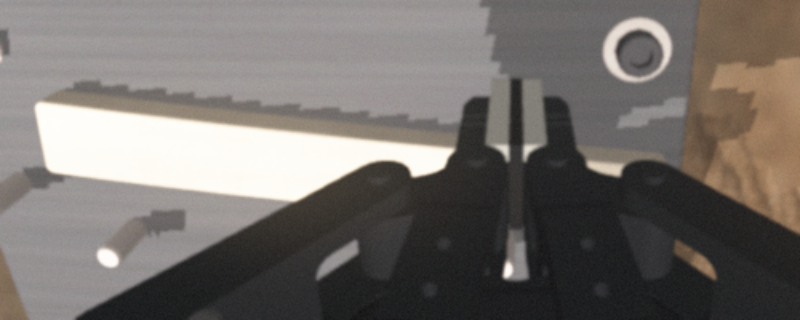

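Call:
{"method": "jog_arm", "body": {"deltas": [[1,0,-0.5,0],[1.5,0,-0.5,0],[1.2,-1.5,-0.5,0],[0,-3,0,0],[0,-3,0,0],[0,-3,0,0],[-0.5,-1.5,0,0],[-0.9,-1,0.5,0],[0,0,0.5,0],[0,0,0.5,0],[-0.4,0,0,0],[-0.4,0,0,0],[-0.2,0,0,0],[-0.2,0,0,0],[-0.2,0,0,0],[-0.2,0,0,0],[-0.2,0,0,0],[-0.2,0,0,0],[-0.2,0,0,0],[0,0,0,0]]}}

```text
clock: 9.6
position: [0.4725, 0.0915, 0.0133]
eef_rot: [0.0, 0.738, 0.675, -0.0]
wrist_force: [0.5, 0.2, 0.4]
finger_gap: 0.0001
```

```bash
python3 st.py w5; python3 st.py t5 top; python3 - <<'E'
from h import *
im=cv2.imread('pics/w5.png'); cv2.imwrite('pics/w5c.png',cv2.resize(im[200:400,100:600],None,fx=1.6,fy=1.6))
E
```

```text
t 9.6 fix mm [-65.   63.4  13.3] yaw err deg 0.05 F [0.5 0.2 0.4]
t 9.65 fix mm [-64.9  63.5  13.4] yaw err deg 0.05 F [-0.2  1.1  0.6]
```

View pics/w5c.png

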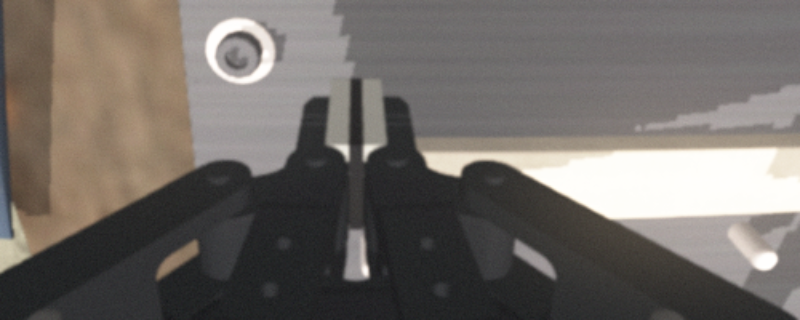

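Call:
{"method": "jog_arm", "body": {"deltas": [[-0.2,0,0,0],[-0.2,0,0,0],[-0.2,0,0,0],[-0.1,0,0,0],[-0.1,0,0,0],[0,0,0,0]]}}

```text
clock: 10.3
position: [0.4718, 0.0837, 0.0133]
eef_rot: [0.0, 0.738, 0.675, -0.0]
wrist_force: [0.7, 1.5, 1.3]
finger_gap: 0.0003
```

Call:
{"method": "jog_arm", "body": {"deltas": [[-0.05,0,0,0],[-0.05,0,0,0],[0,0,0,0]]}}

```text
clock: 10.6
position: [0.4717, 0.0829, 0.0133]
eef_rot: [-0.0, 0.738, 0.675, 0.0]
wrist_force: [0.3, 1.9, 0.1]
finger_gap: -0.0002
```

```bash
python3 st.py w6; python3 - <<'E'
from h import *
im=cv2.imread('pics/w6.png'); cv2.imwrite('pics/w6c.png',cv2.resize(im[200:400,100:600],None,fx=1.6,fy=1.6))
E
```

```text
t 10.6 fix mm [-65.   54.7  13.3] yaw err deg 0.06 F [0.3 1.9 0.1]
```

View pics/w6c.png

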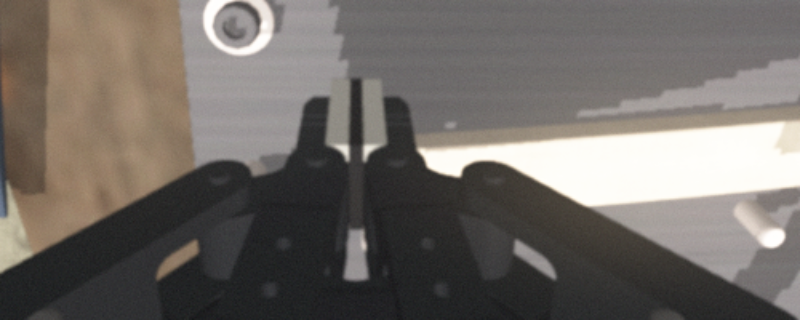

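Call:
{"method": "jog_arm", "body": {"deltas": [[1.5,0,-0.5,0],[1.5,0,-0.5,0],[1.5,1,-0.5,0],[0,3,0,0],[0,3,0,0],[0,3,0,0],[-0.5,2,0,0],[-1,1,0.5,0],[-0.8,0,0.5,0],[-0.2,0,0.5,0],[-0.4,0,0,0],[-0.4,0,0,0],[-0.2,0,0,0],[-0.2,0,0,0],[-0.2,0,0,0],[-0.2,0,0,0],[-0.2,0,0,0],[-0.1,0,0,0],[0,0,0,0]]}}

```text
clock: 12.55
position: [0.6015, 0.0723, 0.0136]
eef_rot: [0.0, 0.738, 0.675, 0.0]
wrist_force: [0.9, 2.5, 1.2]
finger_gap: -0.0001
```

Call:
{"method": "jog_arm", "body": {"deltas": [[-0.1,0,0,0],[-0.1,0,0,0],[0,0,0,0]]}}

```text
clock: 12.85
position: [0.6012, 0.0703, 0.0134]
eef_rot: [0.0, 0.738, 0.675, 0.0]
wrist_force: [0.5, 2.5, 1.7]
finger_gap: 0.0001
```

```bash
python3 st.py w7; python3 - <<'E'
from h import *
im=cv2.imread('pics/w7.png'); cv2.imwrite('pics/w7c.png',cv2.resize(im[200:400,0:500],None,fx=1.6,fy=1.6))
E
```

```text
t 12.85 fix mm [65.1 53.9 13.4] yaw err deg 0.07 F [0.5 2.5 1.7]
```

View pics/w7c.png

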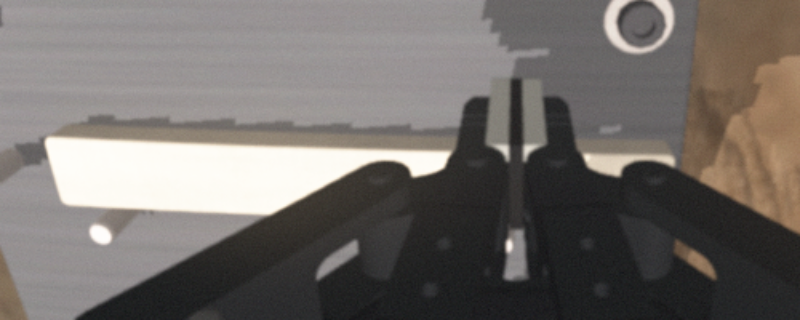

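Call:
{"method": "jog_arm", "body": {"deltas": [[-0.05,0,0,0],[-0.05,0,0,0],[0,0,0,0]]}}

```text
clock: 13.2
position: [0.6012, 0.07, 0.0134]
eef_rot: [-0.0, 0.738, 0.675, 0.001]
wrist_force: [1.3, 6.1, 1.2]
finger_gap: 0.0001
```

Call:
{"method": "jog_arm", "body": {"deltas": [[-0.05,0,0,0],[0,0,0,0]]}}

```text
clock: 13.4
position: [0.6011, 0.0699, 0.0134]
eef_rot: [-0.001, 0.738, 0.675, 0.001]
wrist_force: [2.0, 6.4, 2.3]
finger_gap: 0.0001
```

Call:
{"method": "jog_arm", "body": {"deltas": [[0.5,0,0,0],[2,0,-0.5,0],[2,-1,-1,0],[0,-3,0,0],[0,-3,0,0],[0,-3,0,0],[-0.5,-2,0,0],[-1.5,-1,0.5,0],[-1,0,0.5,0],[-0.4,0,0.5,0],[-0.4,0,0,0],[-0.2,0,0,0],[-0.2,0,0,0],[-0.1,0,0,0],[-0.1,0,0,0],[0,0,0,0]]}}

```text
clock: 15.0
position: [0.4719, 0.0821, 0.0134]
eef_rot: [-0.0, 0.738, 0.675, 0.001]
wrist_force: [1.6, 3.7, -1.2]
finger_gap: 0.0
```

Call:
{"method": "jog_arm", "body": {"deltas": [[-0.05,0,0,0],[-0.05,0,0,0],[0,0,0,0]]}}

```text
clock: 15.3
position: [0.4718, 0.0819, 0.0136]
eef_rot: [-0.001, 0.738, 0.675, 0.001]
wrist_force: [1.1, 6.6, -1.0]
finger_gap: 0.0001
```

```bash
python3 st.py w8; python3 - <<'E'
from h import *
im=cv2.imread('pics/w8.png'); cv2.imwrite('pics/w8c.png',cv2.resize(im[200:400,100:600],None,fx=1.6,fy=1.6))
E
```

```text
t 15.3 fix mm [-64.8  53.7  13.6] yaw err deg 0.11 F [ 1.1  6.6 -1. ]
```

View pics/w8c.png

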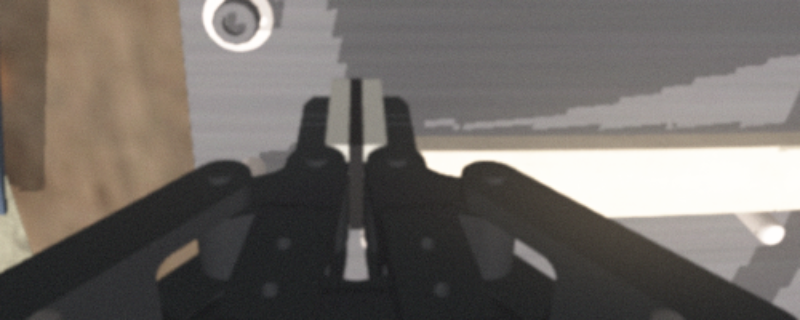

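Call:
{"method": "jog_arm", "body": {"deltas": [[0.5,0,0,0],[2,0,-1,0],[2.1,1,-2,0],[0,3,-2,0],[0,3,0,0],[0,3,0,0],[0,3,0,0],[0,3,0,0],[0,3,0,0],[-1,1.5,0,0],[-2,0,0,0],[-2,0,0,0],[-1.3,0,0,0],[-0.6,0,0,0],[0,0,0,0]]}}

```text
clock: 16.85
position: [0.6731, 0.0379, 0.0638]
eef_rot: [0.0, 0.739, 0.674, 0.0]
wrist_force: [0.9, -0.8, 0.3]
finger_gap: -0.0003
```

```bash
python3 st.py w9
```

```text
t 16.85 fix mm [139.7  28.2  63.8] yaw err deg -0.03 F [ 0.9 -0.8  0.3]
```

View pics/w9.png

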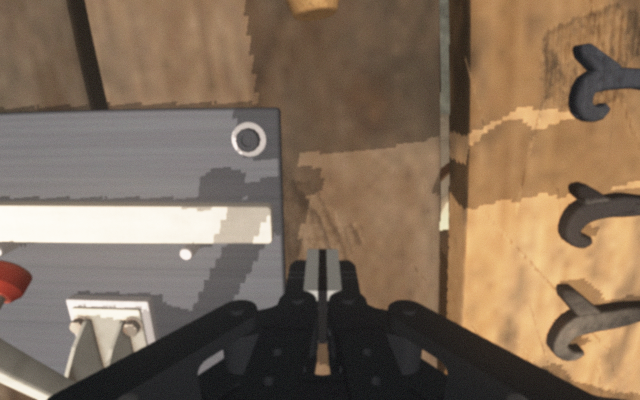

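Call:
{"method": "jog_arm", "body": {"deltas": [[0.2,0,1.5,0],[0,0,2,0],[0,0,1,0],[0,0,0.5,0],[0,0,0,0],[0,-0.5,0,0],[0,-0.5,0,0],[0,-0.3,0,0],[0,-0.2,0,0],[0,-0.2,0,0],[0,-0.2,0,0],[0,-0.2,0,0],[0,-0.2,0,0],[0,-0.2,0,0],[0,0,0,0]]}}

```text
clock: 18.4
position: [0.6487, 0.0433, 0.0133]
eef_rot: [0.0, 0.738, 0.675, -0.0]
wrist_force: [0.5, 0.4, -0.9]
finger_gap: 0.0
```

```bash
python3 st.py w10;python3 - <<'E'
from h import *
im=cv2.imread('pics/w10.png'); cv2.imwrite('pics/w10c.png',cv2.resize(im[150:400,0:500],None,fx=1.6,fy=1.6))
E
```

```text
t 18.4 fix mm [114.9  31.4  13.3] yaw err deg 0.07 F [ 0.5  0.4 -0.9]
```

View pics/w10c.png

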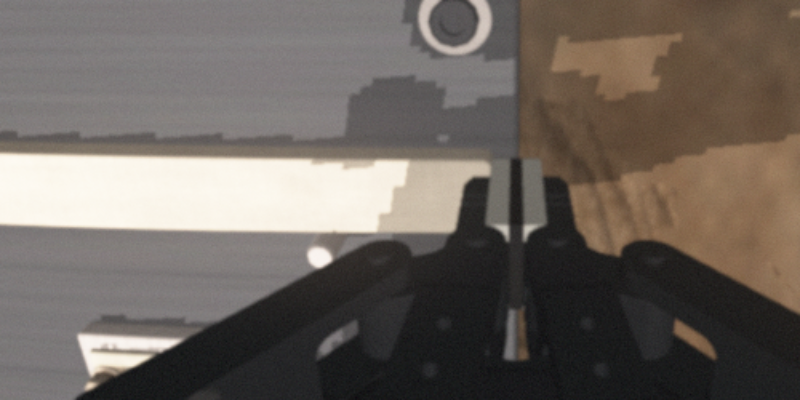

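Call:
{"method": "jog_arm", "body": {"deltas": [[0,-0.2,0,0],[0,-0.2,0,0],[0,-0.2,0,0],[0,-0.1,0,0],[0,0,0,0]]}}

```text
clock: 18.95
position: [0.6416, 0.044, 0.0133]
eef_rot: [-0.0, 0.738, 0.675, -0.0]
wrist_force: [0.3, 0.4, -0.4]
finger_gap: -0.0
```

```bash
python3 st.py w11; python3 st.py s11 side;python3 - <<'E'
from h import *
im=cv2.imread('pics/w11.png'); cv2.imwrite('pics/w11c.png',cv2.resize(im[150:400,0:500],None,fx=1.6,fy=1.6))
im=cv2.imread('pics/s11.png'); cv2.imwrite('pics/s11c.png',cv2.resize(im[165:305,215:405],None,fx=4.2,fy=4.2,interpolation=cv2.INTER_CUBIC))
E
```

```text
t 18.95 fix mm [107.7  31.4  13.3] yaw err deg 0.07 F [ 0.3  0.4 -0.4]
t 19.0 fix mm [107.8  31.4  13.3] yaw err deg 0.06 F [0.2 1.  0.9]
```

View pics/w11c.png

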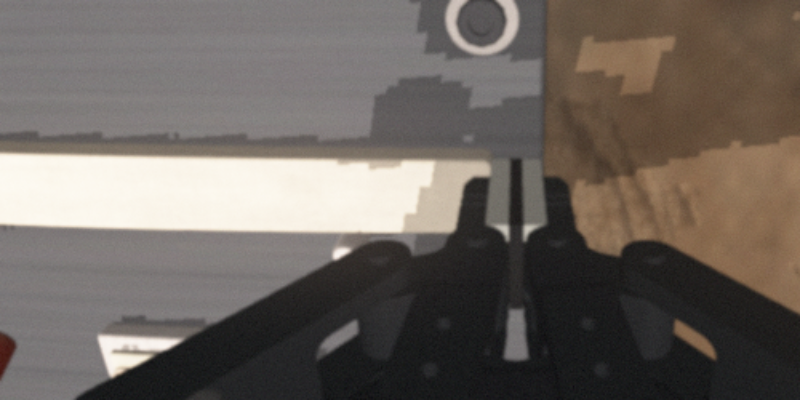

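View pics/s11c.png

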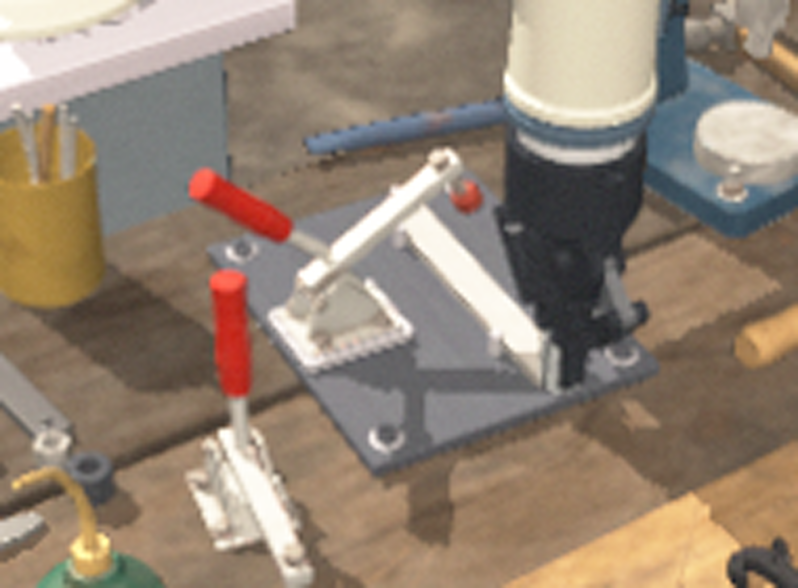

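Call:
{"method": "jog_arm", "body": {"deltas": [[0,-0.2,0,0],[0,-0.2,0,0],[0,-0.1,0,0],[0,0,0,0]]}}

```text
clock: 19.45
position: [0.6367, 0.0445, 0.0133]
eef_rot: [-0.0, 0.738, 0.675, -0.0]
wrist_force: [0.6, -0.4, -0.2]
finger_gap: -0.0001
```

Call:
{"method": "jog_arm", "body": {"deltas": [[0,-0.1,0,0],[0,0,0,0]]}}

```text
clock: 19.65
position: [0.6358, 0.0445, 0.0133]
eef_rot: [-0.0, 0.738, 0.675, -0.0]
wrist_force: [0.6, -1.1, -1.1]
finger_gap: -0.0002
```

Call:
{"method": "jog_arm", "body": {"deltas": [[0,-0.05,0,0],[0,-0.05,0,0],[0,0,0,0]]}}

```text
clock: 19.95
position: [0.6349, 0.0446, 0.0133]
eef_rot: [-0.0, 0.738, 0.675, -0.0]
wrist_force: [0.7, -0.9, -0.6]
finger_gap: -0.0001
```

Call:
{"method": "jog_arm", "body": {"deltas": [[0,-0.05,0,0],[0,-0.05,0,0],[0,0,0,0]]}}

```text
clock: 20.25
position: [0.6339, 0.0447, 0.0133]
eef_rot: [-0.0, 0.738, 0.675, -0.0]
wrist_force: [0.4, 0.1, -0.1]
finger_gap: 0.0004
```

Call:
{"method": "jog_arm", "body": {"deltas": [[0,-0.05,0,0],[0,0,0,0]]}}

```text
clock: 20.45
position: [0.6334, 0.0447, 0.0133]
eef_rot: [0.0, 0.738, 0.675, -0.0]
wrist_force: [1.7, 0.2, -0.7]
finger_gap: -0.0
```

Call:
{"method": "jog_arm", "body": {"deltas": [[0,-0.05,0,0],[0,0,0,0]]}}

```text
clock: 20.65
position: [0.6333, 0.0447, 0.0134]
eef_rot: [0.0, 0.738, 0.675, 0.0]
wrist_force: [1.7, -0.4, -1.7]
finger_gap: 0.0
```

Call:
{"method": "jog_arm", "body": {"deltas": [[0,-0.05,0,0],[0,-0.05,0,0],[0,0,0,0]]}}

```text
clock: 20.95
position: [0.6331, 0.0448, 0.0139]
eef_rot: [0.001, 0.738, 0.675, 0.001]
wrist_force: [5.7, -0.6, -1.5]
finger_gap: 0.0
```

```bash
python3 st.py w12; python3 - <<'E'
from h import *
im=cv2.imread('pics/w12.png'); cv2.imwrite('pics/w12c.png',cv2.resize(im[150:400,0:500],None,fx=1.6,fy=1.6))
E
```

```text
t 20.95 fix mm [99.2 31.4 13.9] yaw err deg 0.06 F [ 5.7 -0.6 -1.5]
```

View pics/w12c.png

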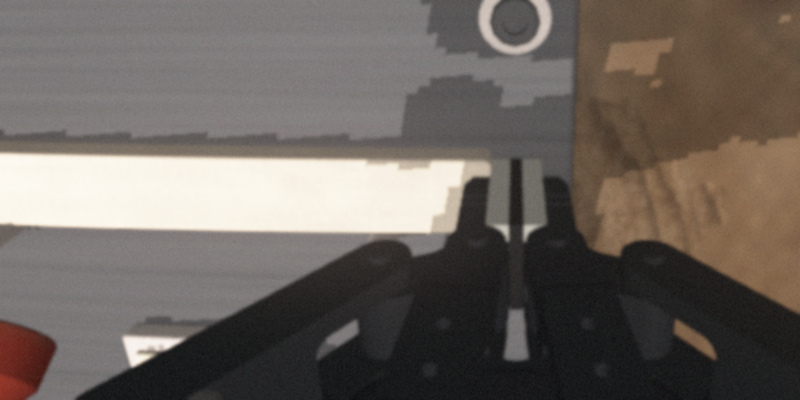

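Call:
{"method": "jog_arm", "body": {"deltas": [[0,0.3,0,0],[0,1,0,0],[0,2,-1,0],[1,0,-2,0],[2,0,0,0],[2,0,0,0],[1.7,-1,0,0],[0,-3,0,0],[0,-2.6,0,0],[-1,0,1,0],[-1,0,1,0],[-1,0,0.5,0],[-0.4,0,0.5,0],[-0.4,0,0,0],[-0.2,0,0,0],[-0.2,0,0,0],[0,0,0,0]]}}

```text
clock: 22.7
position: [0.6017, 0.0726, 0.0138]
eef_rot: [0.0, 0.738, 0.675, 0.0]
wrist_force: [-0.4, -0.2, 0.4]
finger_gap: -0.0001
```

```bash
python3 st.py
```

```text
t 22.7 fix mm [65.4 56.2 13.8] yaw err deg 0.05 F [-0.4 -0.2  0.4]
```

Call:
{"method": "jog_arm", "body": {"deltas": [[-0.1,0,0,0],[-0.1,0,0,0],[-0.05,0,0,0],[0,0,0,0]]}}

```text
clock: 23.1
position: [0.6012, 0.0704, 0.0134]
eef_rot: [0.0, 0.738, 0.675, 0.0]
wrist_force: [-0.1, 1.2, 0.5]
finger_gap: -0.0002
```

Call:
{"method": "jog_arm", "body": {"deltas": [[-0.05,0,0,0],[-0.05,0,0,0],[0,0,0,0]]}}

```text
clock: 23.4
position: [0.6012, 0.07, 0.0134]
eef_rot: [-0.0, 0.738, 0.675, 0.001]
wrist_force: [1.8, 3.9, 0.1]
finger_gap: -0.0001
```

Call:
{"method": "jog_arm", "body": {"deltas": [[0.5,0,0,0],[2,0,-0.5,0],[2,-1,-1,0],[0,-3,0,0],[0,-3,0,0],[0,-3,0,0],[-0.5,-2,0,0],[-1.5,-1,0.5,0],[-1,0,0.5,0],[-0.4,0,0.5,0],[-0.4,0,0,0],[-0.2,0,0,0],[-0.2,0,0,0],[-0.1,0,0,0],[-0.1,0,0,0],[-0.05,0,0,0],[0,0,0,0]]}}

```text
clock: 25.1
position: [0.4719, 0.0821, 0.0135]
eef_rot: [-0.0, 0.738, 0.675, 0.001]
wrist_force: [0.5, 5.1, 0.5]
finger_gap: 0.0002
```

```bash
python3 st.py
```

```text
t 25.1 fix mm [-64.8  54.   13.5] yaw err deg 0.09 F [0.5 5.1 0.5]
```

Call:
{"method": "jog_arm", "body": {"deltas": [[0.5,0,0,0],[1.5,0,0,0],[2,0,-1,0],[0,-0.5,-3,0],[0,-1,-4,0],[0,-1,-4.5,0],[0,-0.5,-4.5,0],[0,0,-4.5,0],[0,0,-4,0],[0,0,-3,0],[0,0,-2,0],[0,0,-1,0],[0,0,0,0]]}}

```text
clock: 26.4
position: [0.4456, 0.1239, 0.3294]
eef_rot: [0.001, 0.738, 0.675, 0.001]
wrist_force: [0.5, -0.7, 0.1]
finger_gap: -0.0004
```

```bash
python3 st.py w13; python3 st.py t13 top; python3 - <<'E'
import cv2
im=cv2.imread('pics/w13.png'); c=im[140:290,300:490]
cv2.imwrite('pics/w13c.png',cv2.resize(c,None,fx=4,fy=4,interpolation=cv2.INTER_CUBIC))
E
```

```text
t 26.4 fix mm [-94.8  93.2 329.4] yaw err deg 0.05 F [ 0.5 -0.7  0.1]
t 26.45 fix mm [-95.   93.2 327.9] yaw err deg 0.05 F [-0.1 -0.5  0.1]
```

View pics/w13c.png

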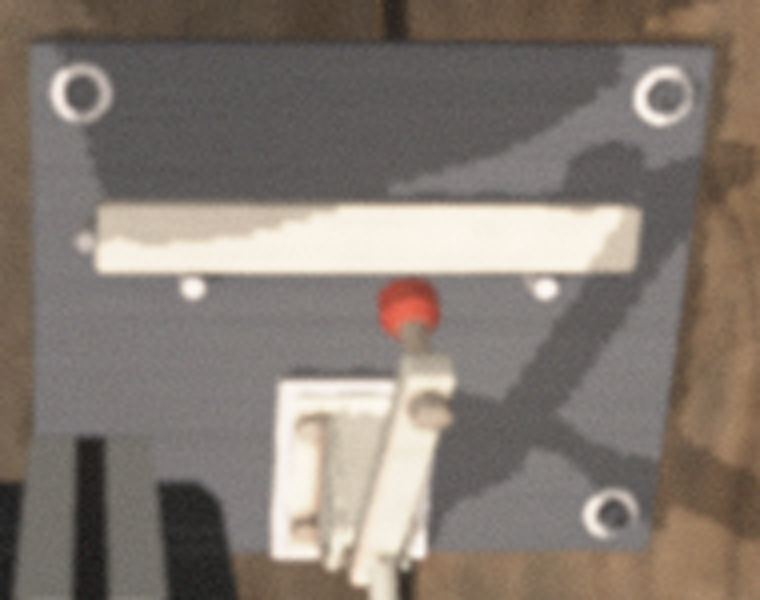

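```bash
python3 - <<'E'
from fit import *
def tri(pt,ps):
    o1,d1=ray(ct,pt);o2,d2=ray(cs,ps)
    d1=d1[0]/np.linalg.norm(d1);d2=d2[0]/np.linalg.norm(d2)
    t=np.linalg.lstsq(np.c_[d1,-d2],o2-o1,rcond=None)[0]
    a,b=o1+t[0]*d1,o2+t[1]*d2; return (a+b)/2,np.linalg.norm(a-b)
F=np.array([.5315,.0225,-.0909]);c,s=np.cos(F[2]),np.sin(F[2])
def fx(P): q=P[:2]-F[:2]; return (1e3*np.array([c*q[0]+s*q[1],-s*q[0]+c*q[1],P[2]])).round(0)
for n,a,b in(('handle top',T([571,298]),S([205,185])),('other handle top',T([617,173]),S([229,284])),('lower red end',T([502,299]),S([288,232]))):
    P,e=tri(a,b); print(n,P.round(3),e.round(4),fx(P))
for n,a,z in(('tin top',[615,487],.128),('tin bot',[612,525],0),('other clamp base far',[598,245],.0),('other base L',[560,240],0.01),('bright nut',[690,308],.01),('darkbar',[680,335],.01)):
    print(n,fx(at_z(ct,T(a),z)[0]))
E
```

```text
handle top [ 0.516 -0.113  0.14 ] 0.001 [  -3. -136.  140.]
other handle top [ 0.606 -0.148  0.145] 0.0007 [  90. -163.  145.]
lower red end [ 0.523 -0.067  0.094] 0.0002 [ -0. -90.  94.]
tin top [-134. -178.  128.]
tin bot [-154. -195.    0.]
other clamp base far [  64. -170.    0.]
other base L [  64. -139.   10.]
bright nut [  18. -244.   10.]
darkbar [  -3. -237.   10.]
```

Call:
{"method": "jog_arm", "body": {"deltas": [[0,1.5,0,0],[0,3,0,0],[-1.5,3,0,0],[-3,1.5,0,0],[-3,0.5,0,0],[-3,0,0,0],[-3,0,0,0],[-3,0,0,0],[-3,0,0,0],[-3,0,0,0],[-3,0,0,0],[-2,0,1,0],[-1,0,3,0],[0,0,3,0],[0,0,3,0],[0,0,2,0],[0,0,1,0],[0,0,0,0]], "grip": 0.15}}

```text
clock: 28.3
position: [0.5133, -0.168, 0.1954]
eef_rot: [-0.002, 0.738, 0.675, -0.001]
wrist_force: [-0.1, 0.2, 0.1]
finger_gap: 0.0123
```

```bash
python3 st.py w14; python3 st.py t14 top;python3 st.py s14 side; python3 - <<'E'
from h import *
im=cv2.imread('pics/t14.png'); a=cv2.resize(im[130:270,245:435],None,fx=4.2,fy=4.2,interpolation=cv2.INTER_CUBIC)
cv2.imwrite('pics/t14c.png',a)
im=cv2.imread('pics/s14.png'); cv2.imwrite('pics/s14c.png',cv2.resize(im[165:305,215:405],None,fx=4.2,fy=4.2,interpolation=cv2.INTER_CUBIC))
E
```

```text
t 28.3 fix mm [  -0.9 -191.4  195.4] yaw err deg 0.06 F [-0.1  0.2  0.1]
t 28.35 fix mm [  -0.2 -191.6  197.3] yaw err deg 0.06 F [-0.6 -0.8  1. ]
t 28.4 fix mm [   0.3 -191.7  198.8] yaw err deg 0.07 F [-0. -0. -0.]
```

View pics/w14.png

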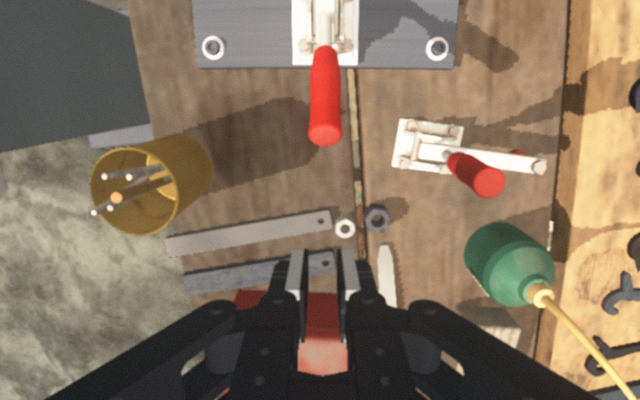

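View pics/s14c.png

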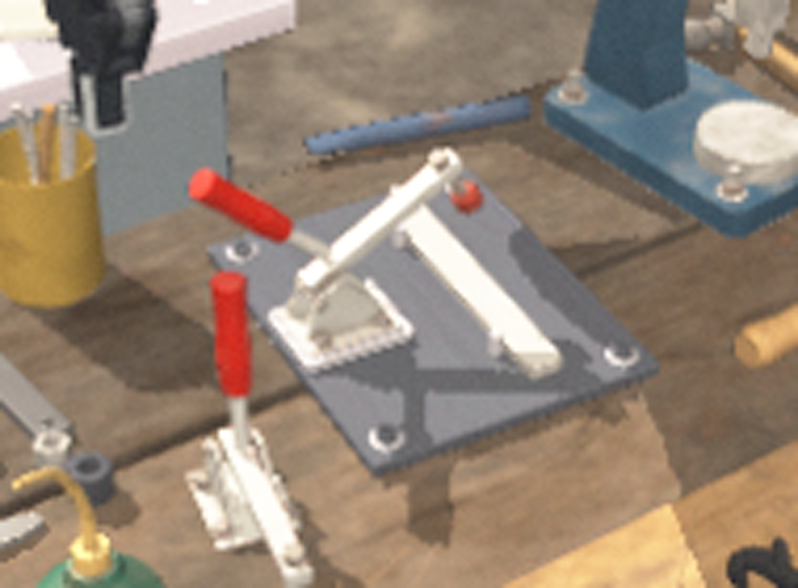

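Call:
{"method": "jog_arm", "body": {"deltas": [[0,0,1,0],[0,0,2,0],[0,0,2,0],[0,0,2,0],[0,0,1,0],[0,0,0.3,0],[1,0,0,0],[1,0,0,0],[0.5,0,0,0],[0,0,0,0]]}}

```text
clock: 29.45
position: [0.5171, -0.1426, 0.1163]
eef_rot: [0.001, 0.738, 0.675, 0.0]
wrist_force: [-0.1, -0.6, -0.3]
finger_gap: 0.0127
```

```bash
python3 st.py w15; python3 st.py s15 side; python3 - <<'E'
from h import *
im=cv2.imread('pics/s15.png'); cv2.imwrite('pics/s15c.png',cv2.resize(im[165:305,215:405],None,fx=4.2,fy=4.2,interpolation=cv2.INTER_CUBIC))
E
```

```text
t 29.45 fix mm [   0.7 -165.7  116.3] yaw err deg 0.15 F [-0.1 -0.6 -0.3]
t 29.5 fix mm [   0.6 -166.2  116. ] yaw err deg 0.13 F [0.  0.  0.4]
```

View pics/w15.png

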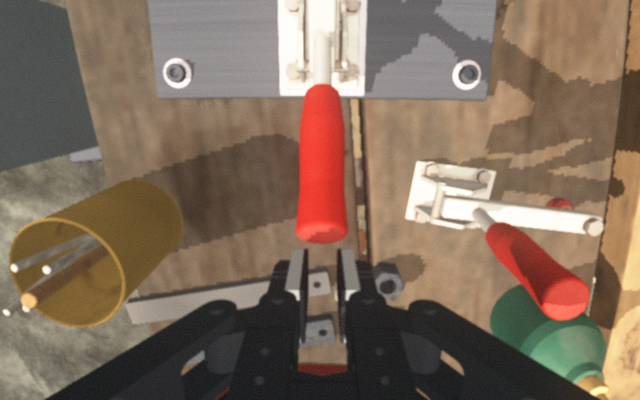

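View pics/s15c.png

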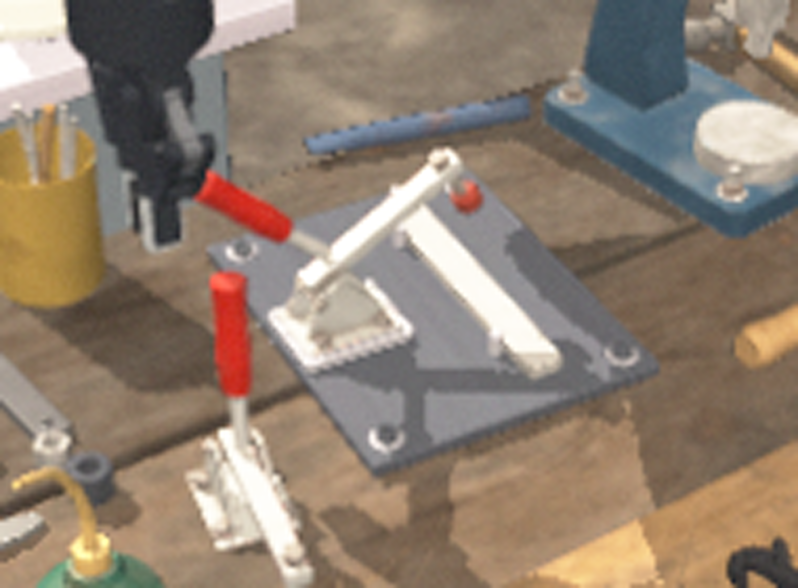

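Call:
{"method": "jog_arm", "body": {"deltas": [[0.5,0,0,0],[0.4,0,0,0],[0.4,0,-0.2,0],[0.4,0,-0.3,0],[0.4,0,-0.3,0],[0.4,0,-0.3,0],[0,0,0,0]]}}

```text
clock: 30.25
position: [0.5192, -0.118, 0.127]
eef_rot: [0.0, 0.738, 0.675, 0.001]
wrist_force: [0.7, 1.1, -0.3]
finger_gap: 0.0129
```

```bash
python3 st.py w16
```

```text
t 30.25 fix mm [   0.5 -141.   127. ] yaw err deg 0.11 F [ 0.7  1.1 -0.3]
```

View pics/w16.png

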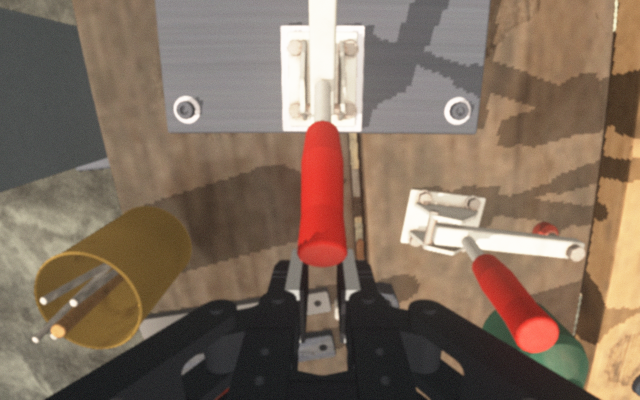

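Call:
{"method": "jog_arm", "body": {"deltas": [[0.4,0,-0.2,0],[0.4,0,-0.2,0],[0.4,0,-0.2,0],[0.4,0,-0.1,0],[0.4,0,-0.1,0],[0.4,0,-0.1,0],[0,0,0,0]]}}

```text
clock: 31.0
position: [0.5213, -0.0941, 0.1357]
eef_rot: [0.0, 0.738, 0.675, 0.0]
wrist_force: [1.4, -1.4, 0.9]
finger_gap: 0.0128
```

```bash
python3 st.py w17;  python3 st.py s17 side; python3 - <<'E'
from h import *
im=cv2.imread('pics/s17.png'); cv2.imwrite('pics/s17c.png',cv2.resize(im[165:305,215:405],None,fx=4.2,fy=4.2,interpolation=cv2.INTER_CUBIC))
E
```

```text
t 31.0 fix mm [   0.4 -117.   135.7] yaw err deg 0.11 F [ 1.4 -1.4  0.9]
t 31.05 fix mm [   0.2 -117.1  135.4] yaw err deg 0.11 F [-0.2 -1.   0.7]
```

View pics/s17c.png

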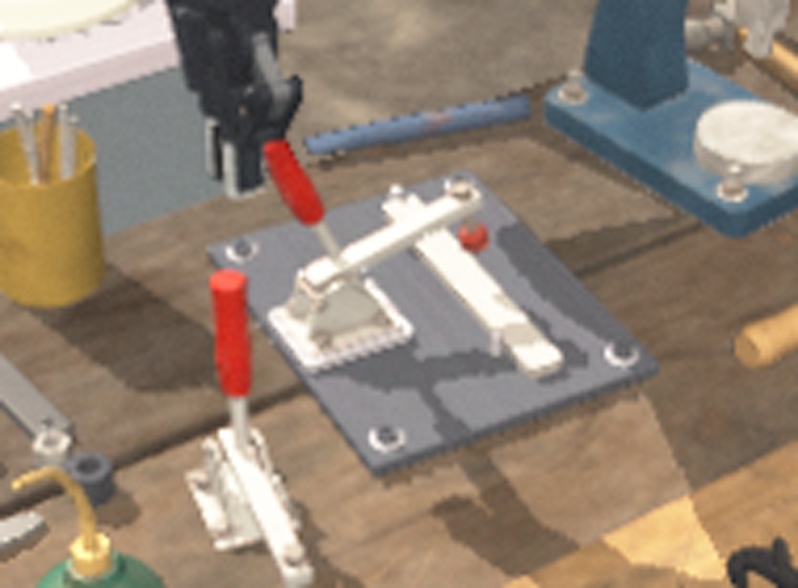

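Call:
{"method": "jog_arm", "body": {"deltas": [[0.3,0,-0.1,0],[0.3,0,-0.1,0],[0.3,0,0,0],[0.3,0,-0.1,0],[0.3,0,0,0],[0.3,0,0,0],[0.2,0,0,0],[0.2,0,0,0],[0,0,0,0]]}}

```text
clock: 32.0
position: [0.5231, -0.0725, 0.1384]
eef_rot: [0.0, 0.738, 0.675, 0.0]
wrist_force: [1.5, -1.2, 1.7]
finger_gap: 0.0131
```

```bash
python3 st.py w18;  python3 st.py s18 side; python3 - <<'E'
from h import *
im=cv2.imread('pics/s18.png'); cv2.imwrite('pics/s18c.png',cv2.resize(im[165:305,215:405],None,fx=4.2,fy=4.2,interpolation=cv2.INTER_CUBIC))
E
```

```text
t 32.0 fix mm [  0.2 -95.4 138.4] yaw err deg 0.08 F [ 1.5 -1.2  1.7]
t 32.05 fix mm [  0.2 -95.5 138.3] yaw err deg 0.08 F [ 1.6 -0.6  1.8]
```

View pics/s18c.png

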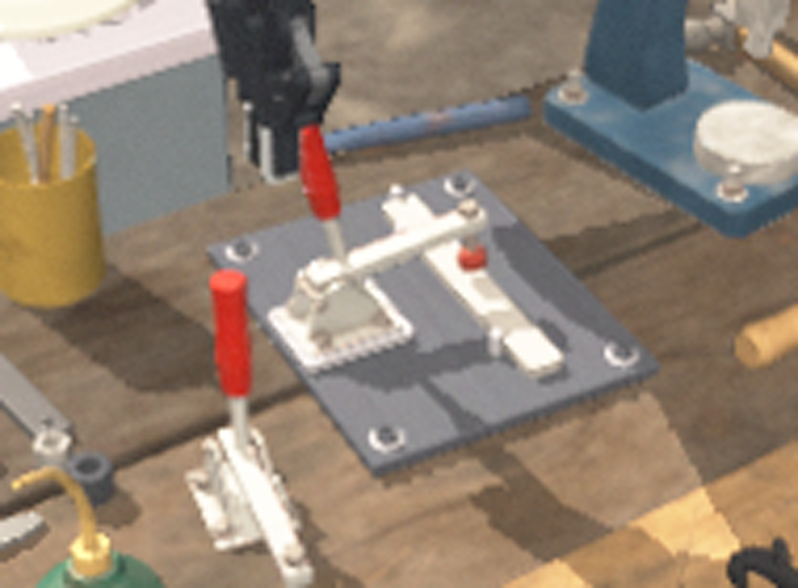

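View pics/w18.png

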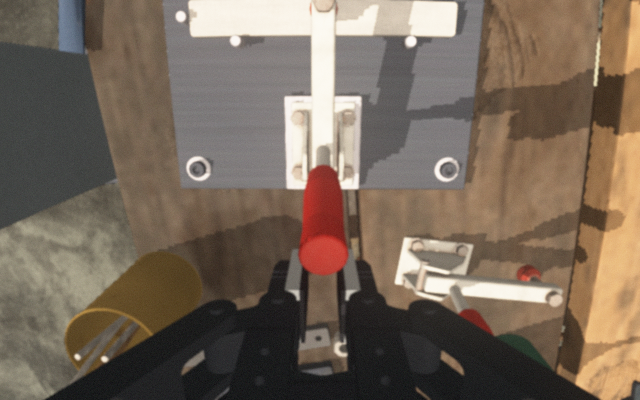

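Call:
{"method": "jog_arm", "body": {"deltas": [[0.2,0,0,0],[0.2,0,0,0],[0.2,0,0,0],[0.1,0,0,0],[0,0,0,0]]}}

```text
clock: 32.6
position: [0.5236, -0.0656, 0.1382]
eef_rot: [-0.0, 0.738, 0.675, 0.0]
wrist_force: [1.4, -1.0, 1.4]
finger_gap: 0.0124
```

Call:
{"method": "jog_arm", "body": {"deltas": [[0.1,0,0,0],[0.1,0,0,0],[0,0,0,0]]}}

```text
clock: 32.9
position: [0.5238, -0.0637, 0.1383]
eef_rot: [-0.0, 0.738, 0.675, 0.0]
wrist_force: [1.7, -0.5, 1.5]
finger_gap: 0.0128
```

Call:
{"method": "jog_arm", "body": {"deltas": [[0.1,0,0,0],[0.1,0,0,0],[0,0,0,0]]}}

```text
clock: 33.2
position: [0.5239, -0.0617, 0.1383]
eef_rot: [-0.0, 0.738, 0.675, 0.0]
wrist_force: [1.1, -0.6, 0.7]
finger_gap: 0.013
```

Call:
{"method": "jog_arm", "body": {"deltas": [[0.1,0,0,0],[0.1,0,0,0],[0,0,0,0]]}}

```text
clock: 33.5
position: [0.5241, -0.0599, 0.1383]
eef_rot: [0.0, 0.738, 0.675, -0.0]
wrist_force: [1.2, -1.7, 2.7]
finger_gap: 0.0128
```

Call:
{"method": "jog_arm", "body": {"deltas": [[0.1,0,0,0],[0.1,0,0,0],[0,0,0,0]]}}

```text
clock: 33.8
position: [0.5243, -0.0592, 0.1384]
eef_rot: [0.001, 0.739, 0.674, -0.001]
wrist_force: [1.8, -6.6, 1.1]
finger_gap: 0.0127
```

```bash
python3 st.py w19;  python3 st.py s19 side; python3 - <<'E'
from h import *
im=cv2.imread('pics/s19.png'); cv2.imwrite('pics/s19c.png',cv2.resize(im[165:305,215:405],None,fx=4.2,fy=4.2,interpolation=cv2.INTER_CUBIC))
E
```

```text
t 33.8 fix mm [  0.2 -82.  138.4] yaw err deg -0.01 F [ 1.8 -6.6  1.1]
t 33.85 fix mm [  0.2 -82.  138.4] yaw err deg -0.0 F [ 0.1 -7.4  1.9]
```

View pics/s19c.png

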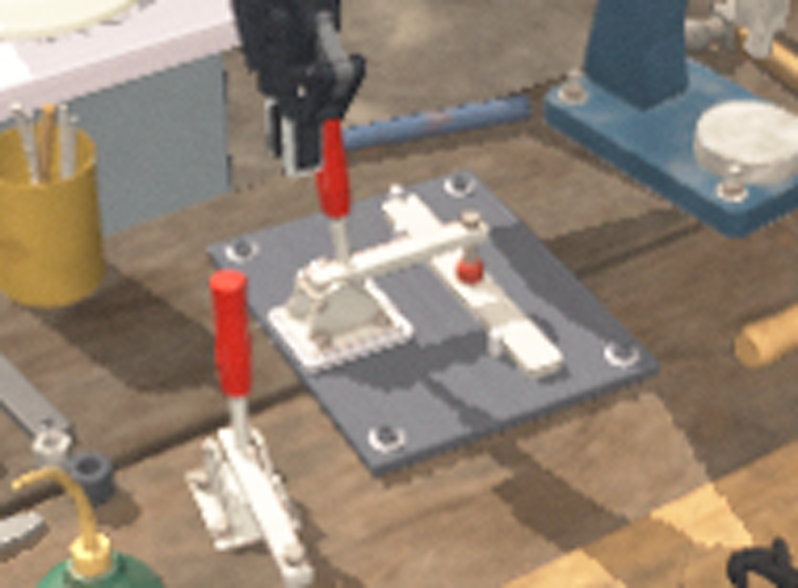

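View pics/w19.png

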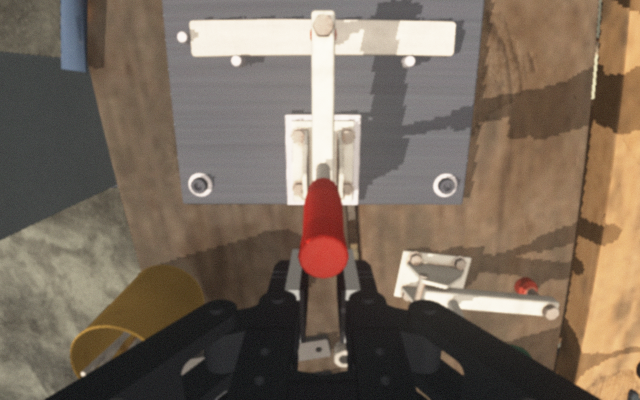

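Call:
{"method": "jog_arm", "body": {"deltas": [[0.1,0,0,0],[0.1,0,0,0],[0,0,0,0]]}}

```text
clock: 34.2
position: [0.5245, -0.0587, 0.1384]
eef_rot: [0.002, 0.739, 0.674, -0.002]
wrist_force: [0.9, -11.4, 2.1]
finger_gap: 0.0125
```

Call:
{"method": "jog_arm", "body": {"deltas": [[0.1,0,0,0],[0,0,0,0]]}}

```text
clock: 34.4
position: [0.5246, -0.0584, 0.1384]
eef_rot: [0.002, 0.739, 0.674, -0.002]
wrist_force: [1.1, -14.2, 1.3]
finger_gap: 0.0131
```

Call:
{"method": "jog_arm", "body": {"deltas": [[0.1,0,0,0],[0.1,0,0,0],[0,0,0,0]]}}

```text
clock: 34.7
position: [0.5246, -0.0581, 0.1385]
eef_rot: [0.004, 0.74, 0.673, -0.003]
wrist_force: [0.7, -19.4, 1.1]
finger_gap: 0.0132
```

Call:
{"method": "jog_arm", "body": {"deltas": [[0.1,0,0,0],[0.1,0,0,0],[0,0,0,0],[0,0,0,0]]}}

```text
clock: 35.1
position: [0.5247, -0.0578, 0.1386]
eef_rot: [0.005, 0.74, 0.672, -0.004]
wrist_force: [0.4, -25.8, 1.9]
finger_gap: 0.0127
```

```bash
python3 st.py w20;  python3 st.py s20 side; python3 - <<'E'
from h import *
im=cv2.imread('pics/s20.png'); cv2.imwrite('pics/s20c.png',cv2.resize(im[165:305,215:405],None,fx=4.2,fy=4.2,interpolation=cv2.INTER_CUBIC))
E
```

```text
t 35.1 fix mm [  0.5 -80.6 138.6] yaw err deg -0.29 F [  0.4 -25.8   1.9]
t 35.15 fix mm [  0.5 -80.6 138.6] yaw err deg -0.29 F [ -0.4 -26.3   1.7]
```

View pics/s20c.png

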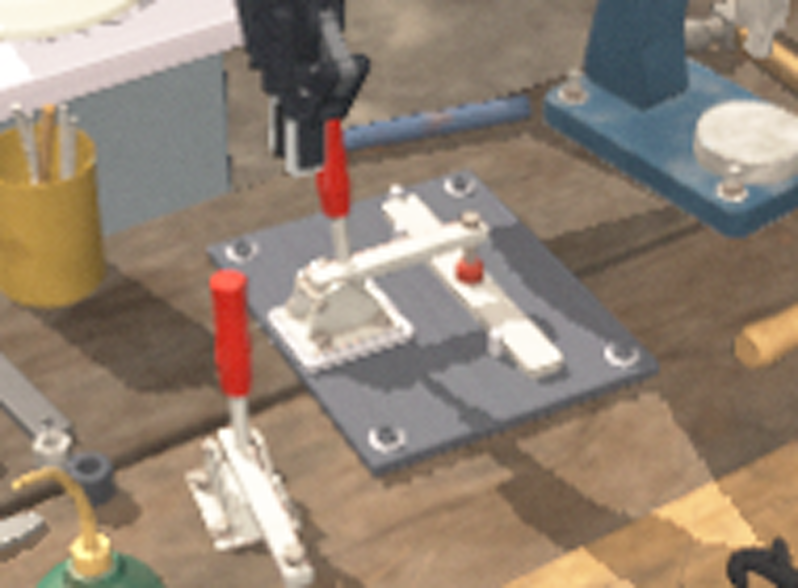

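View pics/w20.png

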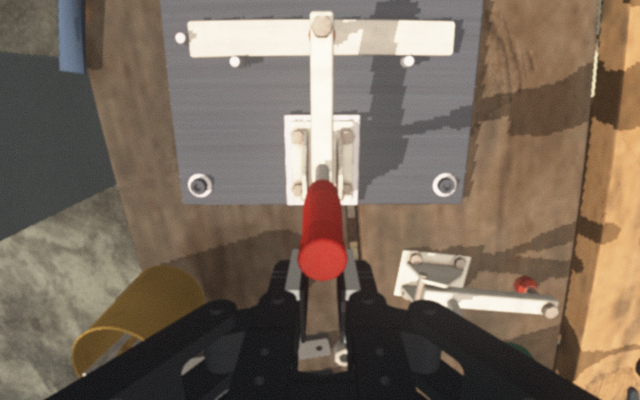

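Call:
{"method": "jog_arm", "body": {"deltas": [[0.1,0,0,0],[0.1,0,0,0],[0.1,0,0,0],[0,0,0,0],[0,0,0,0]]}}

```text
clock: 35.7
position: [0.5246, -0.0573, 0.1387]
eef_rot: [0.006, 0.741, 0.671, -0.006]
wrist_force: [-2.2, -33.9, 1.3]
finger_gap: 0.0132
```

Call:
{"method": "jog_arm", "body": {"deltas": [[-0.5,0,0,0],[-0.5,0,0,0],[-0.5,0,0,0],[-0.5,0,0,0],[0,0,0,0]]}}

```text
clock: 36.2
position: [0.5231, -0.0678, 0.1378]
eef_rot: [-0.001, 0.738, 0.675, -0.0]
wrist_force: [0.3, -0.8, -0.1]
finger_gap: 0.0124
```

```bash
python3 st.py w21;  python3 st.py s21 side; python3 - <<'E'
from fit import *
im=cv2.imread('pics/s21.png'); cv2.imwrite('pics/s21c.png',cv2.resize(im[175:265,245:365],None,fx=6.6,fy=6.6,interpolation=cv2.INTER_CUBIC))
im=cv2.imread('pics/w21.png'); cv2.imwrite('pics/w21c.png',cv2.resize(im[0:400,160:490],None,fx=1.5,fy=1.5,interpolation=cv2.INTER_CUBIC))
F=np.array([.5315,.0225,-.0909])
print('pred top/low upright, crop px',((proj(cs,tr(F,[[0,-.064,.165],[0,-.064,.095],[0,-.066,.165]]))-[245,175]+.4)*6.6).round(1))
E
```

```text
t 36.2 fix mm [ -0.2 -90.7 137.8] yaw err deg 0.07 F [ 0.3 -0.8 -0.1]
t 36.25 fix mm [ -0.2 -90.4 137.9] yaw err deg 0.08 F [-0.   0.7 -0.7]
pred top/low upright, crop px [[316.2 115.5]
 [319.5 278. ]
 [311.1 116.9]]
```

View pics/s21c.png

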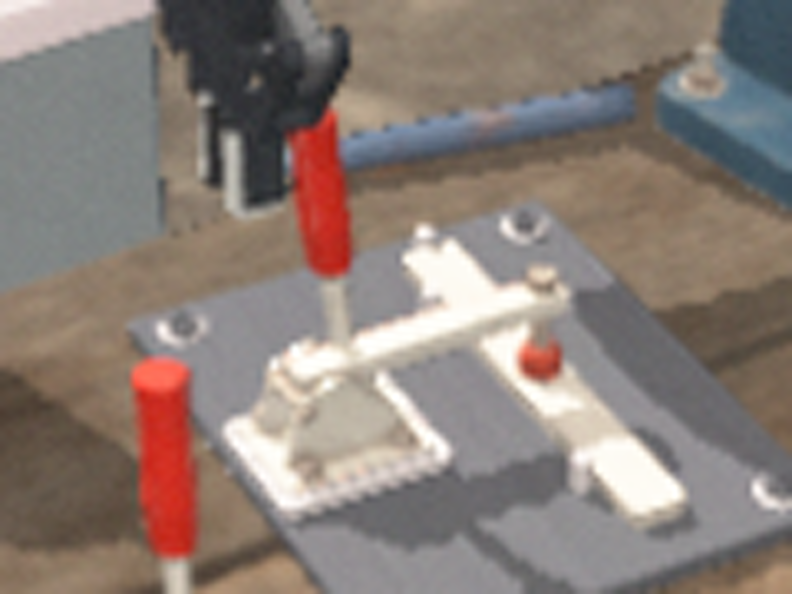

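View pics/w21c.png

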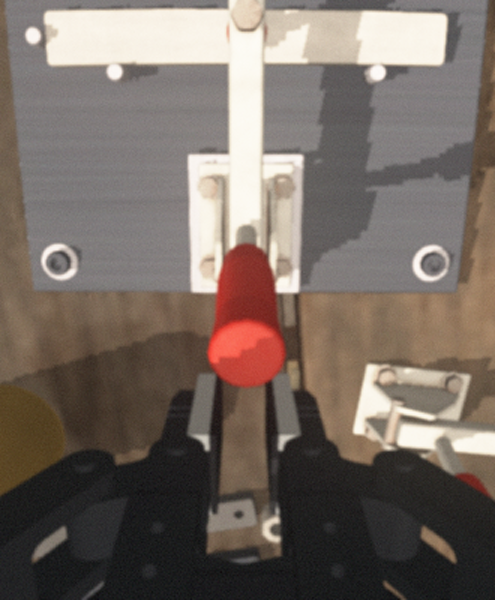

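```bash
python3 - <<'E'
from fit import *
F=np.array([.5315,.0225,-.0909])
def axis(n,box):
    im=cv2.imread(f'pics/{n}.png').astype(int); x0,y0,x1,y1=box
    c=im[y0:y1,x0:x1]; m=(c[...,2]>110)&(c[...,2]>2.2*c[...,1])&(c[...,2]>2.2*c[...,0])
    n_,lab,st,_=cv2.connectedComponentsWithStats(m.astype(np.uint8)); k=1+np.argmax(st[1:,4])
    v,u=np.nonzero(lab==k); 
    # row-wise centers
    rows=[(r+y0,u[v==r].mean()+x0,(v==r).sum()) for r in np.unique(v)]
    return np.array(rows)
for n in('s17','s18','s19','s20','s21'):
    r=axis(n,(270,185,310,222)); g=r[2:-2]; p=np.polyfit(g[:,0],g[:,1],1); print(n,'slope du/dv',p[0].round(3),'rows',r[0,0],r[-1,0],'u top',np.polyval(p,r[0,0]).round(2),'u low',np.polyval(p,r[-1,0]).round(2), 'widths',r[:,2].astype(int).tolist())
r=axis('s21',(255,225,285,265)); g=r[2:-2];p=np.polyfit(g[:,0],g[:,1],1);print('other',p[0].round(3),r[0,0],r[-1,0])
# predicted
for th in(0,.05,.1,.15,.2):
    R=.102; q=proj(cs,tr(F,[[0,-.064-R*np.sin(th),.063+R*np.cos(th)],[0,-.064-(R-.07)*np.sin(th),.063+(R-.07)*np.cos(th)]]))
    print(th,q.round(1).tolist(),((q[0]-q[1])[0]/(q[0]-q[1])[1]).round(3))
# other clamp vertical
q=proj(cs,[[.606,-.148,.145],[.606,-.148,.075]]);print('other pred',((q[0]-q[1])[0]/(q[0]-q[1])[1]).round(3),q)
E
```

```text
s17 slope du/dv 0.526 rows 198.0 217.0 u top 279.16 u low 289.15 widths [3, 6, 6, 7, 7, 7, 7, 8, 8, 8, 8, 9, 8, 9, 8, 8, 8, 7, 6, 4]
s18 slope du/dv 0.205 rows 195.0 216.0 u top 288.15 u low 292.46 widths [4, 4, 4, 5, 5, 5, 6, 6, 7, 7, 7, 8, 8, 8, 7, 6, 7, 7, 7, 7, 6, 4]
s19 slope du/dv 0.039 rows 193.0 216.0 u top 293.48 u low 294.37 widths [2, 4, 4, 4, 4, 4, 4, 5, 5, 5, 5, 6, 5, 7, 7, 8, 7, 7, 7, 7, 6, 6, 6, 2]
s20 slope du/dv 0.005 rows 193.0 216.0 u top 294.17 u low 294.28 widths [2, 3, 3, 3, 3, 3, 4, 4, 4, 4, 5, 5, 5, 7, 7, 7, 7, 7, 7, 6, 6, 6, 6, 1]
s21 slope du/dv 0.112 rows 192.0 216.0 u top 291.9 u low 294.58 widths [2, 3, 5, 7, 7, 6, 6, 6, 7, 7, 7, 7, 7, 7, 7, 8, 7, 7, 7, 7, 7, 6, 6, 6, 2]
other 0.088 230.0 258.0
0 [[292.5, 192.1], [293.0, 216.7]] 0.02
0.05 [[290.5, 192.7], [292.4, 216.9]] 0.078
0.1 [[288.5, 193.4], [291.8, 217.1]] 0.138
0.15 [[286.6, 194.2], [291.2, 217.4]] 0.2
0.2 [[284.6, 195.1], [290.6, 217.7]] 0.267
other pred 0.056 [[269.32564455 232.0910977 ]
 [270.75411279 257.4147673 ]]
```

```bash
python3 - <<'E'
from fit import *
for n in('s18','s19','s20','s21'):
    im=cv2.imread(f'pics/{n}.png').astype(float)
    big=cv2.resize(im[185:222,270:315],None,fx=8,fy=8,interpolation=cv2.INTER_CUBIC)
    m=(big[...,2]-np.maximum(big[...,1],big[...,0]))>60
    out=[]
    for r in range(12*8,31*8,16):
        c=np.nonzero(m[r])[0]; out.append(c.max()/8+270 if len(c) else 0)
    y=np.arange(12*8,31*8,16)/8+185
    ok=np.array(out)>0
    k=(y>199)&(y<213)
    print(n,np.round(out,1).tolist(), 'edge slope',np.polyfit(y[k],np.array(out)[k],1)[0].round(3))
E
python3 - <<'E'
import cv2,numpy as np
a=[cv2.resize(cv2.imread(f'pics/{n}.png')[180:260,255:365],None,fx=3.6,fy=3.6,interpolation=cv2.INTER_CUBIC) for n in('s20','s21')]
cv2.imwrite('pics/cmp.png',np.hstack(a))
E
```

```text
s18 [291.4, 292.0, 292.6, 293.5, 294.1, 294.8, 295.4, 295.6, 296.0, 296.0] edge slope 0.304
s19 [296.1, 296.4, 297.0, 297.4, 297.6, 298.0, 298.1, 298.2, 298.2, 298.1] edge slope 0.127
s20 [296.4, 296.5, 297.1, 297.5, 297.5, 298.1, 298.4, 298.2, 298.2, 298.1] edge slope 0.127
s21 [296.0, 296.2, 297.0, 297.4, 297.6, 298.0, 298.1, 298.2, 298.2, 298.0] edge slope 0.127
```

View pics/cmp.png

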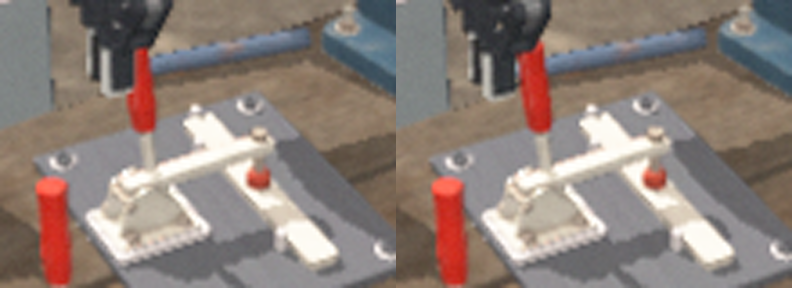

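Call:
{"method": "jog_arm", "body": {"deltas": [[0.2,0,0,0],[0.2,0,0,0],[0.2,0,0,0],[0,0,0,0]]}}

```text
clock: 36.7
position: [0.524, -0.0614, 0.1383]
eef_rot: [-0.0, 0.738, 0.675, 0.0]
wrist_force: [-0.5, 0.6, -0.5]
finger_gap: 0.0127
```

Call:
{"method": "jog_arm", "body": {"deltas": [[0.1,0,0,0],[0.1,0,0,0],[0,0,0,0]]}}

```text
clock: 37.0
position: [0.5242, -0.0601, 0.1383]
eef_rot: [0.0, 0.738, 0.675, -0.0]
wrist_force: [0.1, -1.4, -0.4]
finger_gap: 0.0128
```

Call:
{"method": "jog_arm", "body": {"deltas": [[0.1,0,0,0],[0,0,0,0]]}}

```text
clock: 37.2
position: [0.5242, -0.0596, 0.1383]
eef_rot: [0.001, 0.738, 0.674, -0.0]
wrist_force: [0.2, -5.0, 0.7]
finger_gap: 0.0127
```

Call:
{"method": "jog_arm", "body": {"deltas": [[0.1,0,0,0],[0,0,0,0]]}}

```text
clock: 37.4
position: [0.5243, -0.0592, 0.1383]
eef_rot: [0.001, 0.739, 0.674, -0.001]
wrist_force: [0.9, -6.8, -0.6]
finger_gap: 0.0127
```

Call:
{"method": "jog_arm", "body": {"deltas": [[0.2,0,0,0],[0.2,0,0,0],[0.2,0,0,0],[0,0,0,0],[0,0,0,0]]}}

```text
clock: 37.9
position: [0.5247, -0.0579, 0.1386]
eef_rot: [0.004, 0.74, 0.673, -0.004]
wrist_force: [-0.2, -22.6, -0.3]
finger_gap: 0.0129
```

Call:
{"method": "jog_arm", "body": {"deltas": [[0,0,0,0],[0,0,0,0],[0,0,0,0],[0,0,0,0],[0,0,0,0],[0,0,0,0],[0,0,0,0],[0,0,0,0]]}}

```text
clock: 38.7
position: [0.5247, -0.0579, 0.1386]
eef_rot: [0.004, 0.74, 0.673, -0.003]
wrist_force: [-0.3, -23.4, -1.0]
finger_gap: 0.0125
```

Call:
{"method": "jog_arm", "body": {"deltas": [[-0.3,0,0,0],[-0.3,0,0,0],[-0.4,0,0,0],[-1,0,0,0],[-2,0,0,0],[-2,0,0,0],[-2,0,0,0],[-2,0,-1,0],[0,0,-3,0],[0,0,-4,0],[0,0,-4,0],[0,0,-4,0],[0,0,-3,0],[0,0,-1,0],[0,0,0,0]]}}

```text
clock: 40.2
position: [0.5162, -0.1516, 0.3395]
eef_rot: [0.001, 0.738, 0.675, 0.001]
wrist_force: [-0.3, -0.0, -0.0]
finger_gap: 0.0132
```

```bash
python3 st.py w22;  python3 st.py s22 side; python3 - <<'E'
from fit import *
im=cv2.imread('pics/s22.png'); cv2.imwrite('pics/s22c.png',cv2.resize(im[175:265,245:365],None,fx=6.6,fy=6.6,interpolation=cv2.INTER_CUBIC))
def axis(n,box):
    im=cv2.imread(f'pics/{n}.png').astype(int); x0,y0,x1,y1=box
    c=im[y0:y1,x0:x1]; m=(c[...,2]>110)&(c[...,2]>2.2*c[...,1])&(c[...,2]>2.2*c[...,0])
    n_,lab,st,_=cv2.connectedComponentsWithStats(m.astype(np.uint8)); k=1+np.argmax(st[1:,4])
    v,u=np.nonzero(lab==k); return np.array([(r+y0,u[v==r].mean()+x0,(v==r).sum()) for r in np.unique(v)])
for b in((270,185,310,222),(255,225,285,265)):
    r=axis('s22',b); g=r[2:-2]; p=np.polyfit(g[:,0],g[:,1],1); print('slope',p[0].round(3),r[0],r[-1],r[:,2].astype(int).tolist())
E
```

```text
t 40.2 fix mm [   0.6 -174.8  339.5] yaw err deg 0.09 F [-0.3 -0.  -0. ]
t 40.25 fix mm [   0.4 -174.7  337.5] yaw err deg 0.08 F [-0.5  0.   0.2]
slope 0.131 [191. 291.   5.] [216.  294.5   2. ] [5, 6, 8, 8, 7, 7, 6, 6, 6, 7, 7, 7, 7, 7, 7, 7, 8, 8, 7, 7, 7, 7, 6, 6, 6, 2]
slope 0.09 [230. 269.   5.] [258.  270.5   6. ] [5, 8, 8, 8, 7, 7, 7, 7, 7, 7, 8, 8, 8, 8, 8, 8, 8, 9, 9, 9, 9, 8, 8, 8, 8, 8, 7, 6, 6]
```

View pics/s22c.png

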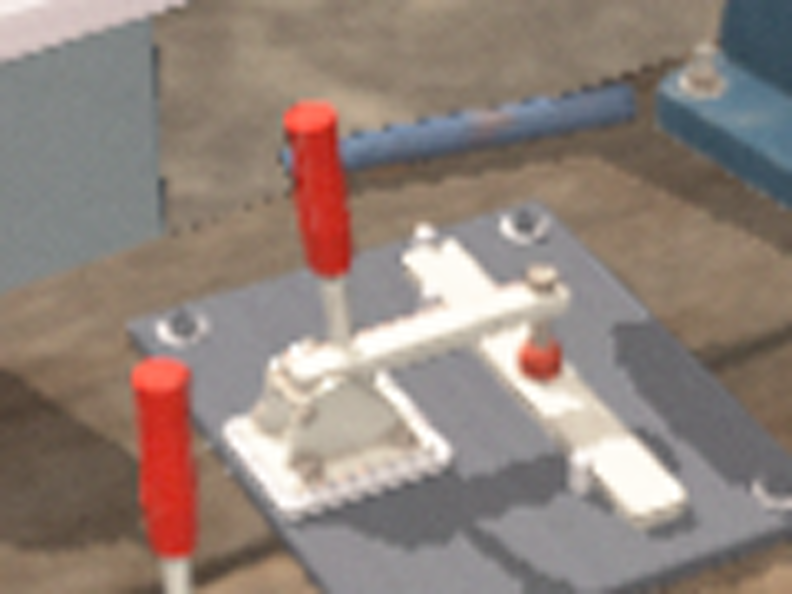

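View pics/w22.png

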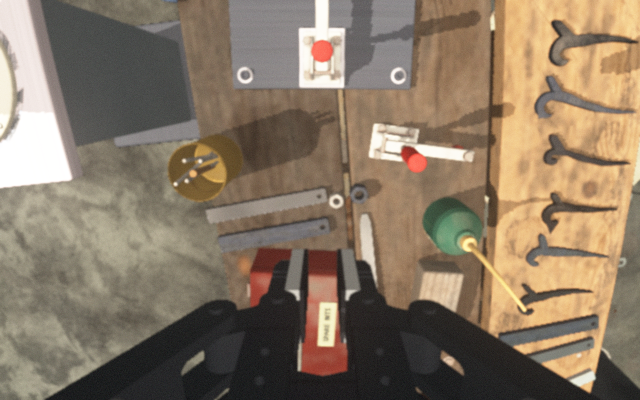

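```bash
python3 - <<'E'
from fit import *
im=cv2.imread('pics/w22.png'); x0,y0=270,0
cv2.imwrite('pics/w22c.png',cv2.resize(im[y0:110,x0:x0+110],None,fx=7,fy=7,interpolation=cv2.INTER_CUBIC)[:600])
c=dict(np.load('w22.npz'))
F=np.array([.5315,.0225,-.0909])
P=[[0,-.064,.165],[0,-.064,.155],[0,-.064,.095],[0,-.0706,.165],[.06,.014,.024],[-.115,-.095,.01],[.115,-.095,.01],[0,-.095,.01]]
print(((proj(c,tr(F,P))-[x0,y0]+.4)*7).round(0).tolist())
E
```

```text
[[365.0, 342.0], [365.0, 352.0], [364.0, 400.0], [365.0, 400.0], [720.0, -40.0], [-259.0, 625.0], [984.0, 628.0], [363.0, 623.0]]
```

View pics/w22c.png

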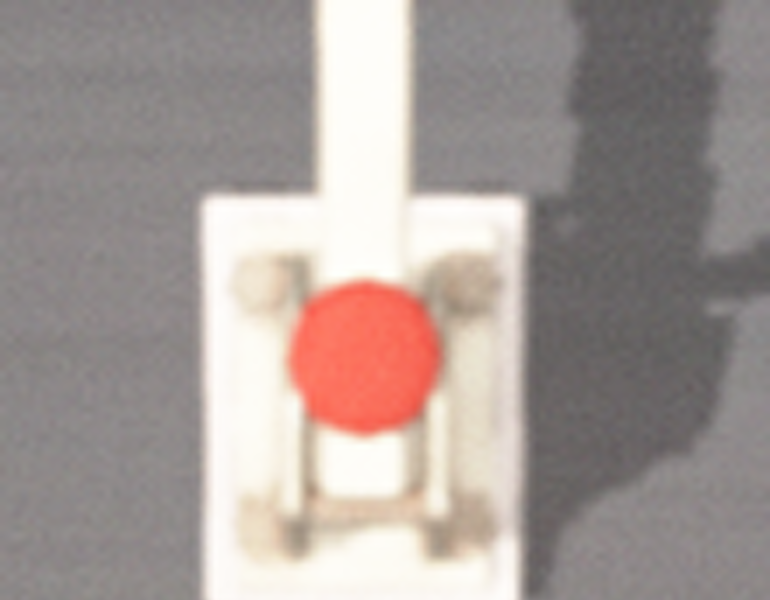

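Call:
{"method": "jog_arm", "body": {"deltas": [[0,-1.5,0,0],[1,-3,0,0],[2,-3,0,0],[2.5,-3,1,0],[1.5,-1.5,3,0],[0.9,0,4,0],[0,0,4,0],[0,0,4,0],[0,0,3,0],[0,0,1.5,0],[0,0,0,0],[0,0,0,0]]}}

```text
clock: 41.5
position: [0.4035, -0.0621, 0.1338]
eef_rot: [0.0, 0.738, 0.675, 0.0]
wrist_force: [-0.1, -1.0, 0.1]
finger_gap: 0.0129
```

```bash
python3 st.py w23
```

```text
t 41.5 fix mm [-119.8  -95.9  133.8] yaw err deg 0.06 F [-0.1 -1.   0.1]
```

View pics/w23.png

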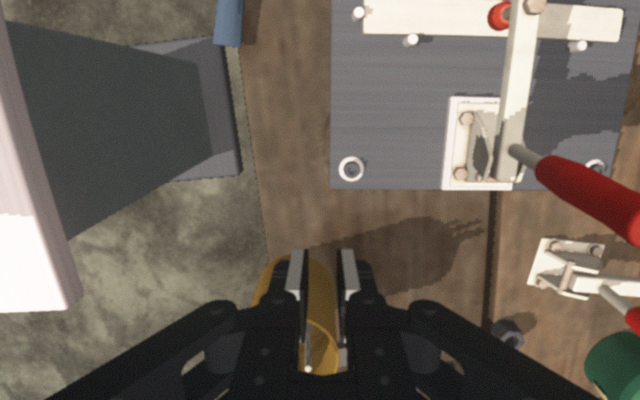

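```bash
cat > lean.py <<'E'
from fit import *
import sys
n=sys.argv[1]; lo,hi=int(sys.argv[2]),int(sys.argv[3]); r0,r1=int(sys.argv[4]),int(sys.argv[5])
im=cv2.imread(f'pics/{n}.png').astype(int); c=dict(np.load(n+'.npz'))
m=(im[...,2]>90)&(im[...,2]>2*im[...,1])&(im[...,2]>2*im[...,0]); m[:r0]=0; m[r1:]=0
cols=np.arange(lo,hi,4); ed=[(x,np.nonzero(m[:,x])[0].min()-.5,np.nonzero(m[:,x])[0].max()+.5) for x in cols]
ed=np.array(ed); print(ed[::4].tolist())
F=np.array([.5315,.0225,-.0909])
# model: cylinder radius .01, axis from top; silhouettes via projecting dense surface points
def sil(ytop,L,x):
    a=np.linspace(0,2*np.pi,72); t=np.linspace(.003,.067,80)
    A,Tt=np.meshgrid(a,t); u=np.array([0,np.sin(L),-np.cos(L)]); e1=np.array([1,0,0]); e2=np.cross(u,e1)
    P=np.array([x,ytop,.165])+Tt[...,None]*u+.01*(np.cos(A)[...,None]*e1+np.sin(A)[...,None]*e2)
    return proj(c,tr(F,P.reshape(-1,3)))
def res(p):
    q=sil(*p); out=[]
    for x,a,b in ed:
        k=abs(q[:,0]-x)<3
        if k.sum()<3: out+= [5,5]; continue
        out+=[q[k,1].min()-a,q[k,1].max()-b]
    return np.array(out)
from scipy.optimize import minimize
# use middle line slope: compare for grid
best=None
for L in np.arange(-.04,.14,.02):
    f=lambda v:np.sum((res([v[0],L,0])-np.mean(res([v[0],L,0])*0))**2)
    r=minimize(f,[-.064],method='Nelder-Mead',options=dict(xatol=1e-4,maxiter=40)); print(L.round(2),r.x.round(4),np.sqrt(r.fun/len(ed)/2).round(2))
E
python3 lean.py w23 560 628 140 250
```

```text
[[560.0, 157.5, 182.5], [576.0, 162.5, 206.5], [592.0, 168.5, 216.5], [608.0, 177.5, 226.5], [624.0, 185.5, 211.5]]
-0.04 [-0.0582] 10.98
-0.02 [-0.059] 11.07
0.0 [-0.0596] 11.17
0.02 [-0.0601] 11.3
0.04 [-0.0606] 11.59
0.06 [-0.0616] 11.87
0.08 [-0.0621] 12.21
0.1 [-0.0624] 12.66
0.12 [-0.0633] 13.09
```

```bash
sed -i 's/^m=.*/m=(im[...,2]>60)\&(im[...,2]>1.7*im[...,1])\&(im[...,2]>1.7*im[...,0]); m[:r0]=0; m[r1:]=0/' lean.py; python3 lean.py w23 560 628 140 262; python3 - <<'E'
import cv2
im=cv2.imread('pics/w23.png'); cv2.imwrite('pics/w23c.png',cv2.resize(im[120:270,490:640],None,fx=4,fy=4,interpolation=cv2.INTER_CUBIC))
E
```

```text
[[560.0, 156.5, 197.5], [576.0, 161.5, 207.5], [592.0, 168.5, 216.5], [608.0, 177.5, 226.5], [624.0, 185.5, 238.5]]
-0.04 [-0.0611] 4.44
-0.02 [-0.0616] 4.07
0.0 [-0.0622] 3.75
0.02 [-0.0627] 3.63
0.04 [-0.0634] 3.65
0.06 [-0.0642] 3.8
0.08 [-0.0647] 4.14
0.1 [-0.0652] 4.6
0.12 [-0.0659] 5.17
```

View pics/w23c.png

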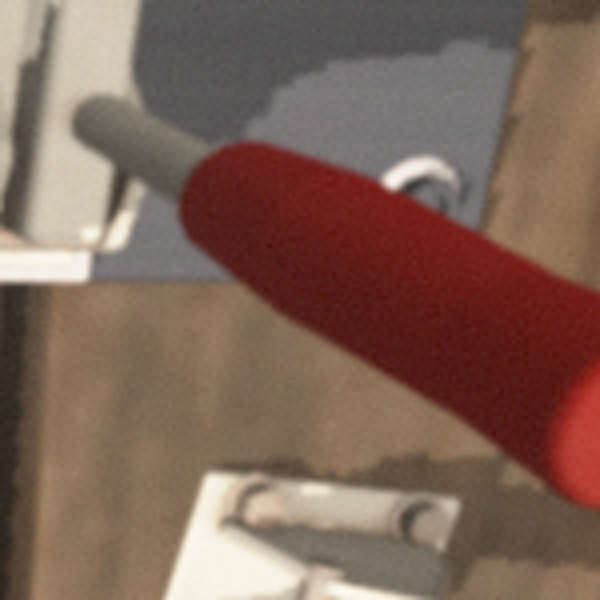

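```bash
python3 - <<'E'
from fit import *
c=dict(np.load('w23.npz')); F=np.array([.5315,.0219,-.0909])
im=cv2.imread('pics/w23.png').astype(int)
m=(im[...,2]>60)&(im[...,2]>1.7*im[...,1])&(im[...,2]>1.7*im[...,0]); m[:140]=0; m[265:]=0
# perpendicular-ish: fit edges lines over straight parts
cols=np.arange(572,626,2)
up=np.array([np.nonzero(m[:,x])[0].min()-.5 for x in cols]); dn=np.array([np.nonzero(m[:,x])[0].max()+.5 for x in cols])
print('edge slopes',np.polyfit(cols,up,1),np.polyfit(cols,dn,1))
for L in (0,.02,.04,.06,.08):
  for yt in(-.064,-.066):
    a=np.linspace(0,2*np.pi,90); t=np.linspace(-.0,.075,200); A,T_=np.meshgrid(a,t)
    u=np.array([0,np.sin(L),-np.cos(L)]);e1=np.array([1.,0,0]);e2=np.cross(u,e1)
    P=np.array([0,yt,.165])+T_[...,None]*u+.01*(np.cos(A)[...,None]*e1+np.sin(A)[...,None]*e2)
    q=proj(c,tr(F,P.reshape(-1,3)))
    U=[];D=[]
    for x in cols:
        k=abs(q[:,0]-x)<1.5; U.append(q[k,1].min());D.append(q[k,1].max())
    U=np.array(U);D=np.array(D)
    ax=proj(c,tr(F,[[0,yt,.165],[0,yt+.07*np.sin(L),.165-.07*np.cos(L)],[0,yt+.09*np.sin(L),.165-.09*np.cos(L)]]))
    print(L,yt,'slopes',np.polyfit(cols,U,1)[0].round(3),np.polyfit(cols,D,1)[0].round(3),'offset up/dn at mid',(U-up)[13].round(1),(D-dn)[13].round(1),'axis',ax.round(0).tolist())
E
```

```text
edge slopes [   0.49297924 -122.44973545] [   0.6468254  -166.00529101]
0 -0.064 slopes 0.324 0.509 offset up/dn at mid 3.8 7.0 axis [[652.0, 223.0], [542.0, 178.0], [523.0, 170.0]]
0 -0.066 slopes 0.338 0.528 offset up/dn at mid 8.6 12.1 axis [[650.0, 228.0], [542.0, 182.0], [522.0, 173.0]]
0.02 -0.064 slopes 0.347 0.536 offset up/dn at mid 2.2 6.0 axis [[652.0, 223.0], [543.0, 175.0], [523.0, 167.0]]
0.02 -0.066 slopes 0.36 0.555 offset up/dn at mid 7.0 11.2 axis [[650.0, 228.0], [542.0, 179.0], [523.0, 171.0]]
0.04 -0.064 slopes 0.37 0.563 offset up/dn at mid 0.6 5.0 axis [[652.0, 223.0], [543.0, 173.0], [524.0, 164.0]]
0.04 -0.066 slopes 0.385 0.581 offset up/dn at mid 5.4 10.2 axis [[650.0, 228.0], [543.0, 177.0], [523.0, 168.0]]
0.06 -0.064 slopes 0.394 0.591 offset up/dn at mid -1.1 4.1 axis [[652.0, 223.0], [544.0, 171.0], [524.0, 161.0]]
0.06 -0.066 slopes 0.41 0.608 offset up/dn at mid 3.5 9.3 axis [[650.0, 228.0], [543.0, 174.0], [524.0, 165.0]]
0.08 -0.064 slopes 0.418 0.617 offset up/dn at mid -2.8 3.1 axis [[652.0, 223.0], [544.0, 168.0], [525.0, 158.0]]
0.08 -0.066 slopes 0.435 0.637 offset up/dn at mid 1.8 8.4 axis [[650.0, 228.0], [544.0, 172.0], [524.0, 162.0]]
```

```bash
cat > l2.py <<'E'
from fit import *
from scipy.optimize import least_squares
def mask(n,box):
    im=cv2.imread(f'pics/{n}.png').astype(int); m=(im[...,2]>60)&(im[...,2]>1.7*im[...,1])&(im[...,2]>1.7*im[...,0])
    z=np.zeros_like(m); x0,y0,x1,y1=box; z[y0:y1,x0:x1]=m[y0:y1,x0:x1]
    k,lab,st,_=cv2.connectedComponentsWithStats(z.astype(np.uint8)); i=1+np.argmax(st[1:,4]); return lab==i
def cap(p,top_z,dirn):   # p: x,y of top centre, lean toward dirn
    x,y,L=p; t=np.linspace(0,.07,60); a=np.linspace(0,2*np.pi,48)
    d=np.array([dirn[0],dirn[1],0]); u=-np.array([0,0,1])*np.cos(L)-d*np.sin(L)
    e1=np.cross(u,d); e1/=np.linalg.norm(e1); e2=np.cross(u,e1)
    r=.01*np.ones_like(t); r[t<.002]=.0085;  r[t>.062]=.01*np.sqrt(1-((t[t>.062]-.062)/.0085)**2)
    A,T_=np.meshgrid(a,t); Rr=r[:,None]
    return (np.array([x,y,top_z])+T_[...,None]*u+Rr[...,None]*(np.cos(A)[...,None]*e1+np.sin(A)[...,None]*e2)).reshape(-1,3)
def fit(views,p0,top_z,dirn):
    # compare convex hull areas by IoU
    from scipy.optimize import minimize
    def cost(p):
        s=0
        for c,m in views:
            q=proj(c,cap(p,top_z,dirn)); S=4
            h=cv2.convexHull((q*S).astype(np.float32)).astype(np.int32)
            im=np.zeros((400*S,640*S),np.uint8); cv2.fillConvexPoly(im,h,1); im=cv2.resize(im.astype(np.float32),(640,400),interpolation=cv2.INTER_AREA)
            s+=np.minimum(im,m).sum()/np.maximum(im,m).sum()
        return -s/len(views)
    best=None
    for L0 in(0,.06,.12):
        r=minimize(cost,[*p0,L0],method='Nelder-Mead',options=dict(initial_simplex=[[*p0,L0],[p0[0]+.004,p0[1],L0],[p0[0],p0[1]+.004,L0],[p0[0],p0[1],L0+.05]],xatol=2e-4,fatol=1e-4,maxiter=90))
        if best is None or r.fun<best.fun: best=r
    return best
E
python3 - <<'E'
from l2 import *
F=np.array([.5315,.0219,-.0909]); c_,s_=np.cos(F[2]),np.sin(F[2])
ny=-np.array([-s_,c_]) # -y fixture dir
C=lambda n:dict(np.load(n+'.npz'))
top=tr(F,[[0,-.064,.165]])[0]
for nm,vs in {'ours s22':[('s22',(270,185,310,222))],'ours w22':[('w22',(290,20,355,80))],'ours w23':[('w23',(530,140,640,262))],'all':[('s22',(270,185,310,222)),('w22',(290,20,355,80)),('w23',(530,140,640,262))]}.items():
    r=fit([(C(n),mask(n,b)) for n,b in vs],top[:2],.165,ny); d=r.x[:2]-F[:2]
    print(nm,'IoU',-r.fun.__round__(3),'fix xy',(1e3*np.array([c_*d[0]+s_*d[1],-s_*d[0]+c_*d[1]])).round(1),'lean',r.x[2].round(3))
E
```

```text
ours s22 IoU 0.844 fix xy [ -0.2 -65.8] lean 0.131
ours w22 IoU 0.768 fix xy [ -0.1 -66. ] lean 0.11
ours w23 IoU 0.892 fix xy [  2.8 -65.8] lean 0.093
all IoU 0.827 fix xy [  1.  -65.8] lean 0.121
```

```bash
python3 - <<'E'
from l2 import *
C=lambda n:dict(np.load(n+'.npz'))
dirn=np.array([-.974,.225])
V={'s22':(255,225,285,265),'w22':(398,140,430,176),'w15':(480,215,590,322),'w14':(440,145,510,200)}
for nm in list(V)+['all']:
    vs=[nm] if nm in V else list(V)
    r=fit([(C(n),mask(n,V[n])) for n in vs],[.606,-.148],.148,dirn)
    print(nm,'IoU',-r.fun.__round__(3),'xy',r.x[:2].round(4),'lean',r.x[2].round(3))
E
```

```text
s22 IoU 0.886 xy [ 0.6069 -0.1487] lean 0.088
w22 IoU 0.868 xy [ 0.6088 -0.1509] lean 0.135
w15 IoU 0.914 xy [ 0.61   -0.1516] lean 0.093
w14 IoU 0.864 xy [ 0.6089 -0.1506] lean 0.127
all IoU 0.859 xy [ 0.609  -0.1508] lean 0.128
```

Call:
{"method": "jog_arm", "body": {"deltas": [[0,0,-1.5,0],[0,0,-3,0],[0,0,-4,0],[0,0,-4,0],[0,0,-4,0],[1,0,-3,0],[3,0.5,0,0],[3,0.5,0,0],[3,0.5,0,0],[3,0.5,0,0],[3,0.5,0,0],[2,0,0,0],[1,0,0,0],[0,0,0,0],[0,0,0,0]]}}

```text
clock: 43.05
position: [0.4454, 0.1244, 0.3293]
eef_rot: [0.001, 0.738, 0.675, 0.0]
wrist_force: [0.4, -0.1, -0.0]
finger_gap: 0.0129
```

```bash
python3 st.py w24; python3 - <<'E'
import cv2
im=cv2.imread('pics/w24.png'); c=im[140:290,300:490]
cv2.imwrite('pics/w24c.png',cv2.resize(c,None,fx=4,fy=4,interpolation=cv2.INTER_CUBIC))
E
```

```text
t 43.05 fix mm [-95.   93.7 329.3] yaw err deg 0.06 F [ 0.4 -0.1 -0. ]
```

View pics/w24c.png

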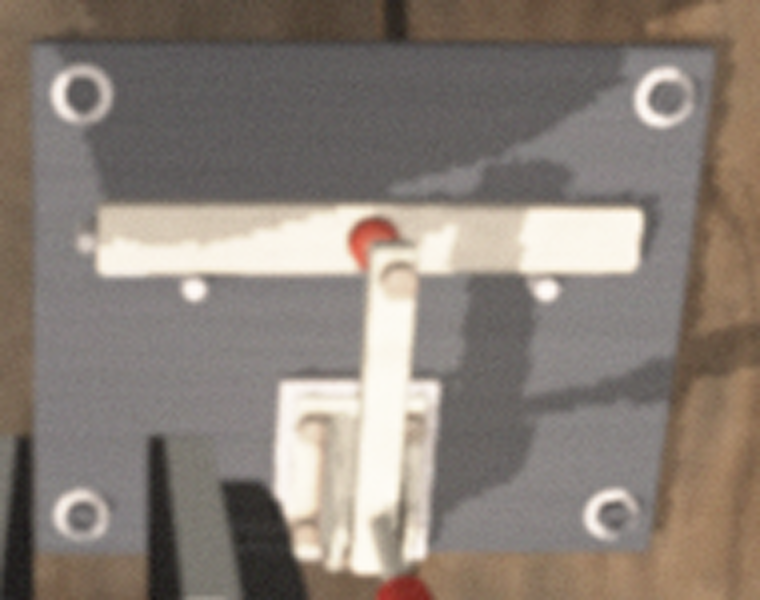

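```bash
python3 - <<'E'
from fitw import *
W=lambda a:np.array(a)/4+[300,140]-.4
F,B=fitw('w24.npz',[[-.115,.095,.01],[.115,.095,.01],[.115,-.095,.01],[-.06,.014,.024],[.06,.014,.024],[-.0965,.03,.024]],
 W([[32,42],[713,47],[648,549],[194,290],[546,290],[85,242]]),W([[97,205],[642,208],[639,271],[97,274]]))
print(robot.hand_in())
E
```

```text
fix [ 0.53146666  0.02262636 -0.09159323] -5.247905449706574 [[-0.6, 0.1], [0.9, -0.1], [0.1, 0.6], [-0.2, -0.4], [-0.2, -0.3], [0.0, 0.3]]
bar [ 0.53458657  0.05199646 -0.08901971] [[0.3, 0.2], [0.3, -0.6], [-1.0, 0.4], [0.3, -0.1]]
bar in fix mm 0.4204884642157636 29.532356707093488 deg 0.14745183443683335
the job is handed in; nothing more can be done
None
```

I pushed the bar home against all three pins, closed the fixture clamp onto it, withdrew, and handed the job in at about 43 s.

**Bar:** I nudged it with the shut fingertips, alternating the two ends of its long side until it met the pair. Then I pushed its end onto the single pin, each contact showing about 4–7 N. I touched both ends of the long side again afterwards; they stopped at the same places, within about 0.3 mm. The last picture puts the bar at x = 0.4 mm, y = 29.5 mm and 0.15° skew, against 0 / 30 / 0. It had not moved when the clamp closed.

**Clamp:** I pushed the red handle up until it stopped, pressing to 34 N at the most. A second push met the stop at the same position, and it did not creep under a 0.8 s hold at 23 N. Touch and one wrist view put the handle's top 65–66 mm to the -y side, against 64 mm when upright.

**A check that disagreed:** My picture fit of the handle gave an apparent lean of about 0.1 rad. The same fit gave about the same lean for the other, closed clamp, so I took it as an error of the handle model. That means "fully upright" rests mainly on the hard stop and the top's position, not on the lean measurement.

Nothing else on the bench was touched as far as I could tell, and the wrist force read about zero with the arm clear at the end.

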